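Load, cover and weight the sample carrier

ROBOT

A 7-joint arm with a two-finger parallel gripper is mounted at the origin on the work surface. World frame = base frame: x ahead of the robot, y to its left, z up, the work surface at z = 0. Lengths are in m, angles in rad, forces in N, time in s.
With the tool pointing down it reaches from about 0.35 to 0.9 m from the base axis. Payload 7.2 kg.
Tool frame: the origin (TCP) lies at the very end of the fingers, on their centre line; the grasp point (between the pads) lies 19 mm behind it; x points along the fingers, y is the direction in which the jaws open and shut, and the axes are right-handed (so a half turn about x gives the same grasp; the last joint's range is limited). The gripper opens to 85 mm and grips with 20 to 120 N. Pads are 22 mm wide; open, the fingers measure 114 mm over their backs; the gripper's body (76 mm by 85 mm) begins 54 mm behind the grasp point. The pads swing forward as they close: fully open they stand 13 mm farther back than shut.
Start: joints at [1.222, 0.411, -0.013, 1.596, 0.006, 1.134, -0.082], TCP at [0.173, -0.601, 0.231] pointing down, gripper open.
Joint ranges: [-2.95, 2.95], [-0.29, 1.99], [-1.47, 1.44], [0.14, 2.54], [-1.03, 4.17], [0.13, 1.85], [-2.86, 2.86]. Speed limits (rad/s): [2.39, 2.39, 3.01, 3.01, 3.14, 3.14, 3.14].

INTERFACE

Orientations are given as a unit quaternion [w, x, y, z].
In Python, from workcell import robot, eyes, order gives the robot as it stands.
- The arm moves only by the tool arm_command, never from a script. Its argument "commands" is a list of rows, each a list of 3 entries, a list of its own where there are three numbers: the turn, a rotation vector about the tool's x, y, z in rad, then the shift along the tool's x, y, z in cm, then the opening, from 0 (shut) to 1 (fully open). In form: [[[wx, wy, wz], [dx, dy, dz], hand], ...]. A call has 1 to 8 rows; each row shifts and turns the pose as measured when the row begins, along the tool's axes as they then stand; what a row does not reach is not made up. A row lasts 1/12 s, in which the tool goes at most 41.7 mm and 7.16 degrees, less where a joint would pass 70% of its speed; a pose out of reach is approached as far as the arm can. A call is refused whole if a number of a shift passes 4.17 or a number of a turn 0.125, either way. A call with a gripper value outside its range is refused whole. The fingers move at their own pace and stop on an object; "grip_force" is the grip in N (left out, the last holds). Time passes only in rows, so rows that do not move let the fingers close. It gives the time, the measured TCP pose, the force and the opening at its end, in the units of the state.
- robot.get_obs(): the state, without advancing time (a new reading comes with each control period).
- eyes.grab_frame(name): name is "scene" or "top"; returns (picture, depth): 420x560x3 uint8, red, green, blue; 420x560 float32, m along the optical axis (not along the pixel's ray), 0 where there is no reading.
- eyes.camera_info(name): a dict with "fx", "fy", "cx", "cy" (pixels), "R" (3x3) and "t" (3): a world point X has camera coordinates R X + t. Camera axes: x right, y down, z forward; pixel columns grow to the right and rows downward; lengths in m; the calibration is good to about 2 mm. A picture is of the moment at which its call begins. camera_info takes no time and is no camera call.
- order.close_job(): hands the job in, once; it reports no verdict.
Trained networks look in the newest picture that a camera, given by its name, has taken for a name from the list of things; names that differ only in an ending like _2 or _b are one class to them, and where a whole thing is asked for, a point or a joint stands for the part that bears it (a point fixed in the world has none). Each returns a list of dicts, best first, with "score" (0 to 1); they miss things now and then, are a little off and sometimes report something else, mostly with a low value. They report only what shows in the picture. A call takes as long as a camera call. They do not tell look-alikes from the thing itself.
- eyes.boxes_of(query, camera): "rect" ([left, top, right, bottom] in pixels, round what is visible of it).
- eyes.landmark_of(query, camera): "at" ([row, column] in pixels: a listed point, or the origin of a listed thing).
The state is a dict: "time_s": time; "q": joint angles; "qvel": joint speeds; "joint_torque": joint torques, N m; "tool_pos": TCP position; "ee_rot": TCP orientation; "contact_force": force on the tool from outside, world axes, zero at the start; "moment": the same for the moment, N m; "opening": opening from 0.0 (shut) to 1.0 (fully open).
Only numpy, scipy, OpenCV 4.12 (cv2) and the standard library are available. Lean on these libraries where they do the work, as an engineer would, in place of code of your own. Each camera call takes 0.05 s, during which the arm holds its last target.

TASK

Prepare the black sample carrier: put the round canisters left in its bays into the flat white tray and stand every white sample cassette upright in the bays, one to a bay. Next lower the cover plate level over both guide pins, gently and without forcing it, until it lies flush on both end blocks, and then lay the bridge weight across the cover's half-round ridge so that it stays balanced there, close to level. Do not knock over or shift the bottle, beaker and jar standing about.

Things in the scene. Friction and masses are not known exactly. Their poses are not given: they have to be found in the camera images.
- carrier: Sample carrier, fixed: black open bed 76 (x) x 180 (y) x 18 mm high, floor 4 mm above the table, walls 4 mm; fins 17 mm high make four bays, each 68 (x) x 40 mm (y) clear. Beyond its ends, at y = +-108 mm, grey end blocks 60 x 32 mm with flat tops 62 mm high; on each block's middle a steel guide pin 12 mm across, 32 mm tall, its top 8 mm tapered to 4 mm. Origin: centre of the underside, on the table.
- bay0 (a point): Middle of the floor of the bay at y = -66 mm in the carrier's frame, 4 mm above the table; axes as the carrier's.
- bay1 (a point): The same, bay at y = -22 mm.
- bay2 (a point): The same, bay at y = 22 mm.
- bay3 (a point): The same, bay at y = 66 mm.
- cover_grip (a point): Cover, flat on the table at first, 0.6 kg: plate 84 (x) x 252 (y) x 10 mm, two 14.5 mm square holes at y = +-108 mm for the guide pins, either way round. In its middle a grey grip block 60 (x) x 36 mm (y), flat sides up to 36 mm above the plate's underside, topped by a half-round ridge, radius 30 mm, crest along y, 66 mm above the underside. Point: block's axis, 28 mm above the underside.
- bar_deck (a point): Bridge weight, dark steel, 0.4 kg, standing on its feet at first: deck 180 (x) x 56 (y) x 10 mm, at each end a foot 24 x 56 mm turned down 25 mm; 35 mm high in all. Point: middle of the deck, 30 mm above the feet's soles. Centre of mass 7 mm below it. Balanced, its x lies across the ridge (along the cover's x), middle over the crest, feet hanging free; 1 mm off centre tilts it 1.8 degrees.
- tray: Flat white tray, fixed: 120 (x) x 140 (y) x 24 mm, 3 mm walls, open on top. Origin: centre of the underside, on the table.
- wash_bottle: Bystander: white bottle with red cap, 64 mm across, 190 mm tall, loose. Origin: centre of the underside.
- beaker: Bystander: clear beaker, 64 mm across, 75 mm tall, loose. Origin: centre of the underside.
- gel_jar: Bystander: small amber jar, 48 mm across, 60 mm tall, loose. Origin: centre of the underside.
- cassette0_mid (a point): A sample cassette (absent in some starts): white block 60 (x) x 32 (y) x 46 mm with a grey weighted foot 12 mm high, three red cap tops showing 8 mm above it, 0.08 to 0.15 kg, standing on the table. The point is the middle of the block, 23 mm above its underside.
- canister0_mid (a point): An empty canister (absent in some starts): white and grey upright cylinder, 34 mm across, 75 mm tall, 0.06 kg, standing at the start in one bay; too tall to stay under the cover. The point is its middle, half-way up.
- cassette1_mid (a point): Another such cassette (may be absent); the same point.
- canister1_mid (a point): Another such canister (may be absent); the same point.
- cassette2_mid (a point): Another such cassette (may be absent); the same point.
- canister2_mid (a point): Another such canister (may be absent); the same point.
- cassette3_mid (a point): Another such cassette (may be absent); the same point.
- canister3_mid (a point): Another such canister (may be absent); the same point.
Things that resemble listed ones, but are neither listed nor needed, are in the scene too. Of the things that look like the part that bears bar_deck, take the one that is farthest from the robot's base at the start.

How it is judged:
On the way, in this order (a step that is already met when the one before it is completed fails the run):
1. all canisters are in the tray and every cassette stands down in a bay of the carrier (x of cassette0_mid in the frame of carrier between -0.012 and 0.012 m and y of cassette0_mid in the frame of carrier between -0.09 and 0.09 m and z of cassette0_mid in the frame of carrier between 0.022 and 0.032 m and angle between each of cassette0_mid, cassette1_mid, cassette2_mid, cassette3_mid's own z axis and vertical below 0.12 rad and x of cassette1_mid in the frame of carrier between -0.012 and 0.012 m and y of cassette1_mid in the frame of carrier between -0.09 and 0.09 m and z of cassette1_mid in the frame of carrier between 0.022 and 0.032 m and x of cassette2_mid in the frame of carrier between -0.012 and 0.012 m and y of cassette2_mid in the frame of carrier between -0.09 and 0.09 m and z of cassette2_mid in the frame of carrier between 0.022 and 0.032 m and x of cassette3_mid in the frame of carrier between -0.012 and 0.012 m and y of cassette3_mid in the frame of carrier between -0.09 and 0.09 m and z of cassette3_mid in the frame of carrier between 0.022 and 0.032 m and x of canister0_mid in the frame of tray between -0.057 and 0.057 m and y of canister0_mid in the frame of tray between -0.067 and 0.067 m and z of each of canister0_mid, canister1_mid, canister2_mid, canister3_mid in the frame of tray below 0.05 m and x of canister1_mid in the frame of tray between -0.057 and 0.057 m and y of canister1_mid in the frame of tray between -0.067 and 0.067 m and x of canister2_mid in the frame of tray between -0.057 and 0.057 m and y of canister2_mid in the frame of tray between -0.067 and 0.067 m and x of canister3_mid in the frame of tray between -0.057 and 0.057 m and y of canister3_mid in the frame of tray between -0.067 and 0.067 m), for 0.2 s.
2. the cover lies flush on both end blocks, over both pins (x of cover_grip in the frame of carrier between -0.004 and 0.004 m and y of cover_grip in the frame of carrier between -0.004 and 0.004 m and z of cover_grip in the frame of carrier between 0.0875 and 0.0925 m and angle between cover_grip's own z axis and vertical below 0.02 rad and angle between the x axis of cover_grip and the x axis of carrier, either way round below 0.03 rad), for 0.2 s.
At the end, for the whole second after the job is handed in: All canisters in the tray; every cassette upright on the floor of a bay; cover flush over both pins (2.5 mm, 1 degree); bridge weight at rest across the ridge, within 8.5 degrees of level, 14 degrees of square and 20 mm of the middle (all of step 1 and all of step 2 and x of bar_deck in the frame of cover_grip between -0.02 and 0.02 m and y of bar_deck in the frame of cover_grip between -0.02 and 0.02 m and z of bar_deck in the frame of cover_grip between 0.033 and 0.055 m and angle between bar_deck's own z axis and vertical below 0.15 rad and angle between the x axis of bar_deck and the x axis of cover_grip, either way round below 0.25 rad and linear speed of each of bar, cover below 0.02 m/s and angular speed of bar below 0.1 rad/s); the robot touches nothing.
It fails at once if the wash bottle, beaker or jar is knocked over or moved more than 40 mm (distance of any of wash_bottle, beaker, gel_jar from where it was at the start of the episode above 0.04 m or angle between any of wash_bottle, beaker, gel_jar's own z axis and vertical above 0.5 rad).
It fails at once if the cover is forced onto or dropped on the carrier (over 80 N), or tipped more than 25 degrees (contact force between cover and carrier above 80 N or angle between cover_grip's own z axis and vertical above 0.44 rad).
Of cassette0, cassette1, cassette2, cassette3 only 3 to 4 are there at a start; the rules pass over those that are not, and their reading is None.
Of canister0, canister1, canister2, canister3 only 1 to 3 are there at a start; the rules pass over those that are not, and their reading is None.
At some moment in a run one of cassette0, cassette1, cassette2, cassette3 may be knocked a few centimetres aside while the robot is not near it.
It also fails if it takes over 210 s, if anything falls off the work surface, if the arm or the gripper's body presses on something with over 40 N, if the wrist force passes 120 N, or if a joint passes its speed limit or range.

## Working session

There is one attempt and no reset: what is moved stays moved. The work goes in short steps, Python scripts to look and compute and a tool call to move; the robot and the scene stay as the last step left them, time stands still between calls to the robot, and variables do not carry over. Pictures are saved under pics/ and viewed, and the job is handed in when it is done.

Besides the shell and the picture viewer there is one more tool, called after "Emit:" by a JSON object that holds its "name" and its "arguments", one argument or row to a line. arm_command: Moves the arm, as the interface text tells. Its arguments: {"type":"object","properties":{"commands":{"type":"array"},"grip_force":{"type":"number"}},"required":["commands"]}

```bash
ls; mkdir -p pics; cat > h.py <<'E'
import numpy as np, cv2
from workcell import robot, eyes, order
from scipy.spatial.transform import Rotation as Ro
def cam(n):
    c=eyes.camera_info(n); return c,np.array(c['R']),np.array(c['t'])
def px2w(n,r,c,d):
    k,R,t=cam(n); p=np.array([(c-k['cx'])/k['fx']*d,(r-k['cy'])/k['fy']*d,d]); return R.T@(p-t)
def cloud(n,depth):
    k,R,t=cam(n); rr,cc=np.mgrid[:depth.shape[0],:depth.shape[1]]
    P=np.stack([(cc-k['cx'])/k['fx']*depth,(rr-k['cy'])/k['fy']*depth,depth],-1)
    return (P-t)@R
def pxz(n,r,c,z):
    k,R,t=cam(n); d=R.T@np.array([(c-k['cx'])/k['fx'],(r-k['cy'])/k['fy'],1.]); o=-R.T@t
    return o+d*(z-o[2])/d[2]
def w2px(n,X):
    k,R,t=cam(n); p=R@np.array(X)+t; return k['fy']*p[1]/p[2]+k['cy'],k['fx']*p[0]/p[2]+k['cx']
def save(im,name,s=1):
    cv2.imwrite('pics/'+name,cv2.resize(im,None,fx=s,fy=s,interpolation=cv2.INTER_CUBIC)[...,::-1])
def tool():
    o=robot.get_obs(); q=o['ee_rot']; return np.array(o['tool_pos']),Ro.from_quat([q[1],q[2],q[3],q[0]])
E
python3 - <<'E'
from h import *
for n in('scene','top'):
    im,d=eyes.grab_frame(n); save(im,n+'0.png',1.4); np.savez(n+'0.npz',im=im,d=d)
    k,R,t=cam(n); print(n,k['fx'],k['fy'],-R.T@t,R.round(3).tolist())
print(robot.get_obs())
p,r=tool(); print(r.as_matrix().round(3))
E
```

```text
pics
scene 473.7213044495082 473.7213044495082 [ 1.25973594 -0.09652628  1.11337571] [[0.216, 0.976, 0.005], [0.794, -0.172, -0.583], [-0.568, 0.13, -0.813]]
top 439.161374144539 439.161374144539 [0.36885328 0.07269133 1.23679607] [[0.017, -1.0, -0.011], [-0.991, -0.016, -0.133], [0.132, 0.013, -0.991]]
{'time_s': 0.1, 'q': array([ 1.22179654,  0.41181262, -0.01272284,  1.59696081,  0.00557944,
        1.13424866, -0.08219932]), 'qvel': array([ 1.62987674e-03, -3.30862589e-03, -7.50695659e-05, -8.75778745e-04,
       -1.33701106e-03, -3.37291582e-05, -8.63781714e-05]), 'joint_torque': array([ 2.71724319e-03, -6.01821327e+01,  6.83930218e-01, -3.00087190e+01,
        1.38948677e-02,  6.38404468e-03, -3.74108049e-05]), 'tool_pos': array([ 0.173061  , -0.6001154 ,  0.23054143]), 'ee_rot': array([-0.09847732, -0.70005234, -0.09944466,  0.7002426 ]), 'contact_force': array([-1.38435147, -0.0044069 , -0.26806654]), 'moment': array([0.00814659, 0.01256433, 0.03195014]), 'opening': 1.0011349240130607}
[[-0.     0.277 -0.961]
 [ 0.001 -0.961 -0.277]
 [-1.    -0.001  0.   ]]
```

View pics/scene0.png

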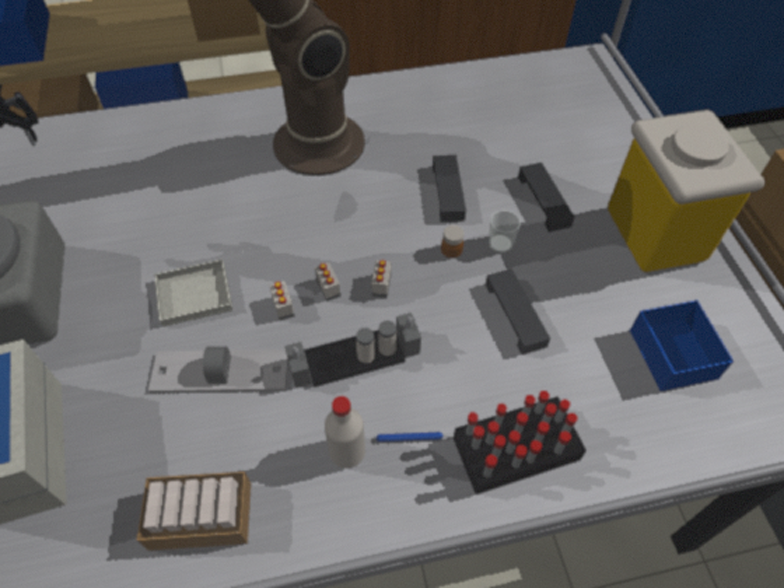

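View pics/top0.png

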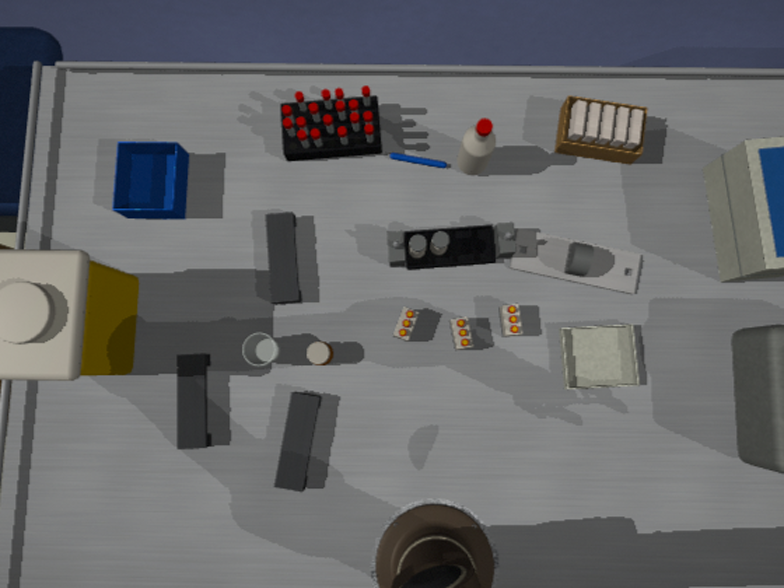

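The three cassettes are in the middle of the top view at about (405,322), (461,332) and (511,319). The canisters stand in the carrier at (418,245) and (440,242). The cover is at (578,258), partly beside a carrier end block, and the tray is at (600,355). There are three bars, at (283,257), (193,400) and (298,440).

```bash
cat > ortho.py <<'E'
from h import *
import sys
# orthographic height map and colour from both cams, 2mm grid: x 0.1..0.95, y -0.75..0.75
def ortho(names,tag):
    X0,X1,Y0,Y1,s=0.05,0.95,-0.6,0.6,0.0015
    H=np.full((int((X1-X0)/s),int((Y1-Y0)/s)),-1.); C=np.zeros(H.shape+(3,),np.uint8)
    for n in names:
        f=np.load(n+tag+'.npz'); im,d=f['im'],f['d']
        P=cloud(n,d); ok=(d>0)
        p=P[ok]; c=im[ok]
        i=((p[:,0]-X0)/s).astype(int); j=((p[:,1]-Y0)/s).astype(int)
        m=(i>=0)&(i<H.shape[0])&(j>=0)&(j<H.shape[1])&(p[:,2]<.3)
        i,j,z,c=i[m],j[m],p[m,2],c[m]
        o=np.argsort(z); i,j,z,c=i[o],j[o],z[o],c[o]
        b=z>H[i,j]; H[i[b],j[b]]=z[b]; C[i[b],j[b]]=c[b]
    return H,C
E
python3 - <<'E'
from h import *
for n in('top','scene'):
    f=np.load(n+'0.npz'); P=cloud(n,f['d'])
    z=P[...,2]
    if n=='top':
        for nm,(u,v) in dict(bar1=(283,257),bar2=(193,400),bar3=(298,440),gripridge=(578,258),coverplate=(610,270),can1=(416,240),can2=(440,238),tray=(600,355),cas1=(405,322),cas2=(461,332),cas3=(511,319),blkL=(396,247),blkR=(517,240),beaker=(262,348),jar=(318,352),bottle=(484,128),table=(400,400)).items():
            print(nm,P[int(v/1.4),int(u/1.4)].round(4),np.linalg.norm(P[int(v/1.4),int(u/1.4)][:2]).round(3))
for q in ['carrier','bay0','bay3','cover_grip','bar_deck','tray','wash_bottle','beaker','gel_jar','cassette0_mid','canister0_mid']:
  for n in('top','scene'):
    print(q,n,[(np.round(np.array(a['at'])*1.4).tolist(),round(a['score'],2)) for a in eyes.landmark_of(q,n)])
E
```

```text
bar1 [0.5867 0.3065 0.0352] 0.662
bar2 [0.3041 0.4703 0.0377] 0.56
bar3 [0.231  0.2654 0.0332] 0.352
gripridge [ 0.587  -0.2672  0.0662] 0.645
coverplate [ 0.5757 -0.348   0.0088] 0.673
can1 [0.6155 0.0436 0.0781] 0.617
can2 [ 0.6188 -0.002   0.0787] 0.619
tray [ 0.4045 -0.3268 -0.001 ] 0.52
cas1 [0.4583 0.0626 0.0532] 0.463
cas2 [ 0.4412 -0.0452  0.0534] 0.444
cas3 [ 0.4699 -0.1425  0.0511] 0.491
blkL [0.6009 0.0837 0.0798] 0.607
blkR [ 0.6335 -0.163   0.008 ] 0.654
beaker [0.4068 0.3472 0.0038] 0.535
jar [0.3989 0.227  0.0619] 0.459
bottle [ 0.7959 -0.0703  0.1909] 0.799
table [ 0.3093  0.071  -0.0032] 0.317
carrier top [([247.0, 449.0], 0.72)]
carrier scene [([357.0, 353.0], 0.96)]
bay0 top [([246.0, 439.0], 0.87), ([244.0, 459.0], 0.75), ([255.0, 419.0], 0.73), ([245.0, 478.0], 0.67)]
bay0 scene [([364.0, 321.0], 0.95), ([354.0, 363.0], 0.81), ([346.0, 387.0], 0.81), ([362.0, 341.0], 0.68)]
bay3 top [([246.0, 439.0], 0.87), ([244.0, 459.0], 0.75), ([255.0, 419.0], 0.73), ([245.0, 478.0], 0.67)]
bay3 scene [([364.0, 321.0], 0.95), ([354.0, 363.0], 0.81), ([346.0, 387.0], 0.81), ([362.0, 341.0], 0.68)]
cover_grip top [([262.0, 580.0], 0.61)]
cover_grip scene [([364.0, 209.0], 0.95)]
bar_deck top [([403.0, 194.0], 0.93), ([439.0, 301.0], 0.85), ([257.0, 277.0], 0.72)]
bar_deck scene [([188.0, 448.0], 0.95), ([308.0, 515.0], 0.93), ([192.0, 545.0], 0.75)]
tray top [([354.0, 595.0], 0.88)]
tray scene [([296.0, 191.0], 0.94)]
wash_bottle top [([164.0, 474.0], 0.62)]
wash_bottle scene [([450.0, 349.0], 0.77)]
beaker top [([353.0, 266.0], 0.71), ([254.0, 279.0], 0.69)]
beaker scene [([239.0, 499.0], 0.86)]
gel_jar top [([351.0, 320.0], 0.53)]
gel_jar scene [([253.0, 451.0], 0.81)]
cassette0_mid top [([319.0, 507.0], 0.6)]
cassette0_mid scene [([301.0, 287.0], 0.89), ([250.0, 451.0], 0.2)]
canister0_mid top [([246.0, 435.0], 0.53), ([359.0, 598.0], 0.5)]
canister0_mid scene [([311.0, 516.0], 0.7), ([349.0, 388.0], 0.29)]
```

```bash
python3 - <<'E'
from ortho import *
H,C=ortho(['top'],'0'); H2,C2=ortho(['scene'],'0')
for nm,h,c in(('t',H,C),('s',H2,C2)):
    a=c.copy()
    # crop x .35...75, y -.42...38
    x0,x1,y0,y1=.33,.72,-.42,.38
    i0,i1=int((x0-.05)/.0015),int((x1-.05)/.0015); j0,j1=int((y0+.6)/.0015),int((y1+.6)/.0015)
    hh=h[i0:i1,j0:j1]; g=np.clip((hh+.005)/.09*255,0,255).astype(np.uint8)
    g=cv2.dilate(g,np.ones((3,3)))
    g=cv2.applyColorMap(g,cv2.COLORMAP_TURBO)
    g=g[::-1,::-1]
    cv2.imwrite('pics/ortho_%s.png'%nm,cv2.resize(g,None,fx=1.4,fy=1.4,interpolation=cv2.INTER_NEAREST))
E
```

```text
(no output)
```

View pics/ortho_t.png

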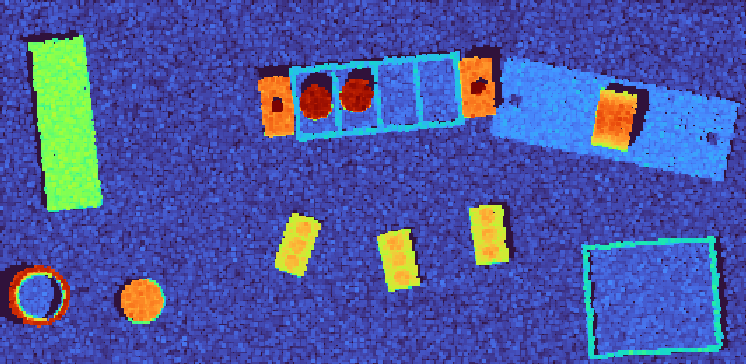

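View pics/ortho_s.png

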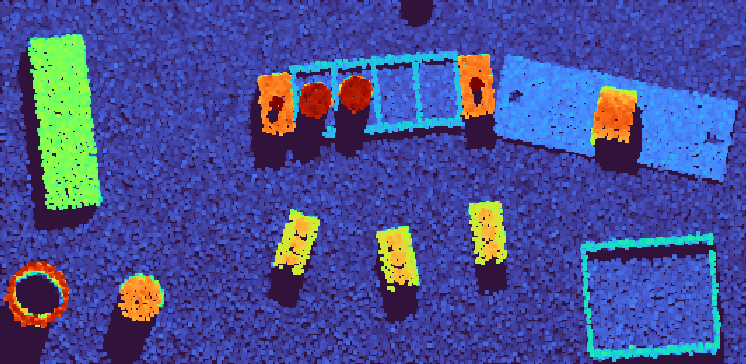

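```bash
cat > fit.py <<'E'
from ortho import *
def pts(tag,names=('top','scene')):
    out={}
    for n in names:
        f=np.load(n+tag+'.npz'); P=cloud(n,f['d'])[f['d']>0]; out[n]=P
    return out
def sel(P,c,r,z0,z1):
    return P[(np.hypot(P[:,0]-c[0],P[:,1]-c[1])<r)&(P[:,2]>z0)&(P[:,2]<z1)]
def rect(p,lo=1.5):
    # min-area rect w/ percentiles. returns centre, angle of long axis (deg), dims
    best=None
    for a in np.radians(np.arange(0,90,.5)):
        u=np.array([np.cos(a),np.sin(a)]); v=np.array([-u[1],u[0]])
        s=p[:,:2]@u; t=p[:,:2]@v
        q=np.percentile(s,[lo,100-lo]); w=np.percentile(t,[lo,100-lo])
        A=(q[1]-q[0])*(w[1]-w[0])
        if best is None or A<best[0]: best=(A,a,u,v,q,w)
    A,a,u,v,q,w=best
    c=u*q.mean()+v*w.mean(); L,W=q[1]-q[0],w[1]-w[0]; deg=np.degrees(a)
    if W>L: L,W=W,L; deg+=90
    return c.round(4),round(deg,1),round(L,4),round(W,4),len(p)
E
cat > meas.py <<'E'
from fit import *
import sys
PP=pts(sys.argv[1])
for n,P in PP.items():
    print(n,'table z',np.median(sel(P,(.5,.0),.03,-.02,.02)[:,2]).round(4))
    for k,(c,r,z0,z1) in dict(carrierwalls=((.607,-.035),.1,.011,.025),blkL=((.605,.085),.04,.052,.068),blkR=((.625,-.135),.04,.052,.068),
      coverplate=((.587,-.267),.15,.0055,.0155),grip=((.587,-.267),.06,.025,.075),cas1=((.455,.062),.05,.035,.07),cas2=((.44,-.046),.05,.035,.07),cas3=((.468,-.143),.05,.035,.07),
      can1=((.612,.044),.03,.07,.09),can2=((.617,-.001),.03,.07,.09),tray=((.398,-.322),.12,.015,.035),bar=((.587,.306),.13,.025,.045)).items():
        p=sel(P,c,r,z0,z1)
        if len(p)>20: print(k,*rect(p),'z',np.median(p[:,2]).round(4))
E
python3 meas.py 0
```

```text
top table z 0.0001
carrierwalls [ 0.6164 -0.0264] 95.5 0.1812 0.0757 431 z 0.0174
blkL [0.6067 0.0773] 7.0 0.0584 0.0421 243 z 0.0619
blkR [ 0.6264 -0.1317] 5.0 0.0591 0.031 241 z 0.0613
coverplate [ 0.5797 -0.2709] 63.0 0.244 0.1592 2194 z 0.0097
grip [ 0.5905 -0.2779] 169.0 0.0563 0.0359 368 z 0.0592
cas1 [0.4573 0.0613] 159.5 0.0582 0.0307 260 z 0.0465
cas2 [ 0.4408 -0.0473] 12.0 0.0578 0.0314 270 z 0.0468
cas3 [ 0.4684 -0.1443] 7.5 0.0583 0.0312 273 z 0.0469
can1 [0.6095 0.0413] 53.5 0.0296 0.0294 120 z 0.0786
can2 [0.6142 0.0023] 129.0 0.0403 0.0311 126 z 0.0787
tray [ 0.4006 -0.3189] 94.5 0.1404 0.1194 295 z 0.0224
bar [0.5859 0.3093] 6.0 0.1753 0.0547 1301 z 0.0348
scene table z -0.0002
carrierwalls [ 0.6182 -0.0272] 94.0 0.1806 0.078 485 z 0.0167
blkL [0.6086 0.0759] 2.5 0.0582 0.047 233 z 0.0616
blkR [ 0.6277 -0.1309] 4.5 0.0599 0.0309 243 z 0.0612
coverplate [ 0.5506 -0.2685] 78.0 0.2461 0.1714 2322 z 0.0095
grip [ 0.5965 -0.2782] 169.5 0.0535 0.0362 403 z 0.0573
cas1 [0.4596 0.0623] 161.0 0.0583 0.0309 214 z 0.0466
cas2 [ 0.443  -0.0463] 12.0 0.0588 0.0317 227 z 0.0472
cas3 [ 0.4702 -0.1433] 6.5 0.0607 0.0307 233 z 0.0463
can1 [0.6122 0.042 ] 3.0 0.0315 0.0285 121 z 0.0782
can2 [0.6161 0.0033] 121.0 0.0419 0.0304 131 z 0.0781
tray [ 0.401  -0.3176] 94.0 0.1391 0.1241 340 z 0.0214
bar [0.5896 0.3102] 6.0 0.1764 0.0552 1172 z 0.0347
```

```bash
cat > plan.py <<'E'
from h import *
import sys,json
a=[float(v) for v in sys.argv[1:]]  # x y z psi(deg mod 180) hand [mm/row]
tx,ty,tz,psi,hand=a[:5]; sp=a[5] if len(a)>5 else 38.
p,r=tool(); M=r.as_matrix(); cur=np.arctan2(M[1,1],M[0,1])
d=np.radians(psi)-cur; d=(d+np.pi/2)%np.pi-np.pi/2
if len(a)>6: d+=np.pi*a[6]
tgt=np.array([tx,ty,tz]); yt=cur+d
Rt=np.array([[0,np.cos(yt),np.sin(yt)],[0,np.sin(yt),-np.cos(yt)],[-1,0,0]])
D=Ro.from_matrix(M.T@Rt).as_rotvec()
n=max(1,int(np.ceil(np.linalg.norm(tgt-p)*1000/sp)),int(np.ceil(np.linalg.norm(D)/.118)))
rows=[]
w=D/n; step=(tgt-p)/n; Rc=M.copy()
for i in range(n):
    s=Rc.T@step*100; rows.append([[round(float(v),3)+0. for v in w],[round(float(v),2)+0. for v in s],hand]); Rc=Rc@Ro.from_rotvec(w).as_matrix()
print('at',p.round(4),'psi',round(np.degrees(cur),2),'turn',D.round(3),'n',n,'F',np.round(robot.get_obs()['contact_force'],1),'q7',robot.get_obs()['q'][6].round(2))
for i in range(0,n,8): print(json.dumps(rows[i:i+8]))
E
python3 - <<'E'
from fit import *
PP=pts('0')
for n,P in PP.items():
  for k,c in dict(L=(.606,.083),R=(.626,-.132)).items():
    p=sel(P,c,.036,.055,.066); print(n,k,rect(p,1))
    p=sel(P,c,.02,.075,.1); print(n,k,'pin',p.mean(0).round(4),len(p))
E
python3 plan.py .3 -.45 .2 -50 1; python3 plan.py .611 .0415 .16 5 1
```

```text
top L (array([0.6067, 0.077 ]), np.float64(6.5), np.float64(0.059), np.float64(0.0431), 230)
top L pin [0.6047 0.0826 0.0893] 17
top R (array([ 0.6265, -0.1317]), np.float64(5.5), np.float64(0.0595), np.float64(0.0312), 233)
top R pin [ 0.6246 -0.1314  0.088 ] 19
scene L (array([0.6078, 0.0834]), np.float64(5.0), np.float64(0.0585), np.float64(0.032), 210)
scene L pin [0.6097 0.0835 0.0859] 25
scene R (array([ 0.6277, -0.131 ]), np.float64(5.0), np.float64(0.0606), np.float64(0.0313), 232)
scene R pin [ 0.6302 -0.1307  0.0853] 27
at [ 0.1732 -0.6005  0.2313] psi -73.91 turn [-0.417 -0.    -0.   ] n 6 F [-0.7 -0.3  0.1] q7 -0.08
[[[-0.07, 0.0, 0.0], [0.52, -1.83, -2.73], 1.0], [[-0.07, 0.0, 0.0], [0.52, -1.63, -2.85], 1.0], [[-0.07, 0.0, 0.0], [0.52, -1.43, -2.95], 1.0], [[-0.07, 0.0, 0.0], [0.52, -1.22, -3.04], 1.0], [[-0.07, 0.0, 0.0], [0.52, -1.01, -3.12], 1.0], [[-0.07, 0.0, 0.0], [0.52, -0.79, -3.18], 1.0]]
at [ 0.1732 -0.6005  0.2313] psi -73.91 turn [-1.377  0.    -0.   ] n 21 F [-0.7 -0.3  0.1] q7 -0.08
[[[-0.066, 0.0, 0.0], [0.34, -2.36, -2.85], 1.0], [[-0.066, 0.0, 0.0], [0.
[... 242 characters left out ...]
0.34, -1.09, -3.54], 1.0], [[-0.066, 0.0, 0.0], [0.34, -0.85, -3.6], 1.0]]
[[[-0.066, 0.0, 0.0], [0.34, -0.61, -3.65], 1.0], [[-0.066, 0.0, 0.0], [0.34, -0.37, -3.68], 1.0], [[-0.066, 0.0, 0.0], [0.34, -0.13, -3.7], 1.0], [[-0.066, 0.0, 0.0], [0.34, 0.11, -3.7], 1.0], [[-0.066, 0.0, 0.0], [0.34, 0.35, -3.68], 1.0], [[-0.066, 0.0, 0.0], [0.34, 0.59, -3.65], 1.0], [[-0.066, 0.0, 0.0], [0.34, 0.83, -3.61], 1.0], [[-0.066, 0.0, 0.0], [0.34, 1.07, -3.54], 1.0]]
[[[-0.066, 0.0, 0.0], [0.34, 1.3, -3.47], 1.0], [[-0.066, 0.0, 0.0], [0.34, 1.52, -3.37], 1.0], [[-0.066, 0.0, 0.0], [0.34, 1.74, -3.27], 1.0], [[-0.066, 0.0, 0.0], [0.34, 1.95, -3.15], 1.0], [[-0.066, 0.0, 0.0], [0.34, 2.15, -3.01], 1.0]]
```

Emit:
{"name": "arm_command", "arguments": {
  "commands": [
    [[-0.066, 0, 0], [0.3, -2.36, -2.85], 1],
    [[-0.066, 0, 0], [0.3, -2.17, -3.0], 1],
    [[-0.066, 0, 0], [0.3, -1.97, -3.13], 1],
    [[-0.066, 0, 0], [0.3, -1.76, -3.26], 1],
    [[-0.066, 0, 0], [0.3, -1.54, -3.36], 1],
    [[-0.066, 0, 0], [0.3, -1.32, -3.46], 1],
    [[-0.066, 0, 0], [0.3, -1.09, -3.54], 1],
    [[-0.066, 0, 0], [0.3, -0.85, -3.6], 1]
  ]
}}

```text
time_s: 1.87
tool_pos: [0.3373, -0.3539, 0.2055]
ee_rot: [-0.282, -0.647, -0.278, 0.651]
contact_force: [0.1, -0.4, 0.6]
opening: 0.997
```

Emit:
{"name": "arm_command", "arguments": {
  "commands": [
    [[-0.066, 0, 0], [0.34, -0.61, -3.65], 1],
    [[-0.066, 0, 0], [0.34, -0.37, -3.68], 1],
    [[-0.066, 0, 0], [0.34, -0.13, -3.7], 1],
    [[-0.066, 0, 0], [0.34, 0.11, -3.7], 1],
    [[-0.066, 0, 0], [0.34, 0.35, -3.68], 1],
    [[-0.066, 0, 0], [0.34, 0.59, -3.65], 1],
    [[-0.066, 0, 0], [0.34, 0.83, -3.61], 1],
    [[-0.066, 0, 0], [0.34, 1.07, -3.54], 1]
  ]
}}

```text
time_s: 2.53
tool_pos: [0.5054, -0.0938, 0.1776]
ee_rot: [-0.451, -0.547, -0.442, 0.55]
contact_force: [1.0, -0.9, -1.1]
opening: 0.997
```

```bash
python3 plan.py .611 .0415 .14 5.3 1
```

```text
at [ 0.5054 -0.0938  0.1776] psi -11.67 turn [-0.296  0.012 -0.005] n 5 F [ 1.  -0.9 -1.1] q7 -0.31
[[[-0.059, 0.002, -0.001], [0.73, 1.52, -3.09], 1.0], [[-0.059, 0.002, -0.001], [0.73, 1.7, -2.99], 1.0], [[-0.059, 0.002, -0.001], [0.74, 1.87, -2.88], 1.0], [[-0.059, 0.002, -0.001], [0.74, 2.04, -2.76], 1.0], [[-0.059, 0.002, -0.001], [0.75, 2.2, -2.64], 1.0]]
```

Emit:
{"name": "arm_command", "arguments": {
  "commands": [
    [[-0.059, 0.002, -0.001], [0.73, 1.52, -3.09], 1],
    [[-0.059, 0.002, -0.001], [0.73, 1.7, -2.99], 1],
    [[-0.059, 0.002, -0.001], [0.74, 1.87, -2.88], 1],
    [[-0.059, 0.002, -0.001], [0.74, 2.04, -2.76], 1],
    [[-0.059, 0.002, -0.001], [0.75, 2.2, -2.64], 1],
    [[0, 0, 0], [0, 0, 0], 1]
  ]
}}

```text
time_s: 3.03
tool_pos: [0.6176, 0.058, 0.139]
ee_rot: [0.529, 0.472, 0.528, -0.468]
contact_force: [-0.5, 0.2, 0.3]
opening: 1.003
```

```bash
python3 plan.py .611 .0415 .04 5.3 1 30
```

```text
at [0.6176 0.058  0.139 ] psi 6.68 turn [ 0.024 -0.001 -0.005] n 4 F [-0.5  0.2  0.3] q7 -0.34
[[[0.006, 0.0, -0.001], [2.47, -0.22, 0.39], 1.0], [[0.006, 0.0, -0.001], [2.47, -0.22, 0.39], 1.0], [[0.006, 0.0, -0.001], [2.47, -0.21, 0.4], 1.0], [[0.006, 0.0, -0.001], [2.47, -0.21, 0.4], 1.0]]
```

Emit:
{"name": "arm_command", "arguments": {
  "commands": [
    [[0.024, 0, -0.005], [0, -0.86, 1.57], 1],
    [[0, 0, 0], [0, 0, 0], 1]
  ]
}}

```text
time_s: 3.2
tool_pos: [0.6109, 0.0438, 0.1373]
ee_rot: [0.522, 0.476, 0.525, -0.475]
contact_force: [-0.6, -0.8, 0.3]
opening: 0.999
```

```bash
python3 plan.py .611 .0415 .04 5.3 1 30
python3 - <<'E'
from h import *
for n in('top','scene'):
    im,d=eyes.grab_frame(n); np.savez(n+'1.npz',im=im,d=d)
    save(np.ascontiguousarray(im[120:330,180:420]),n+'1.png',2.6)
E
```

```text
at [0.6109 0.0438 0.1373] psi 5.5 turn [ 0.003 -0.003  0.003] n 4 F [-0.6 -0.8  0.3] q7 -0.33
[[[0.001, -0.001, 0.001], [2.43, 0.0, 0.06], 1.0], [[0.001, -0.001, 0.001], [2.43, 0.0, 0.06], 1.0], [[0.001, -0.001, 0.001], [2.43, 0.0, 0.06], 1.0], [[0.001, -0.001, 0.001], [2.43, 0.0, 0.06], 1.0]]
```

View pics/scene1.png

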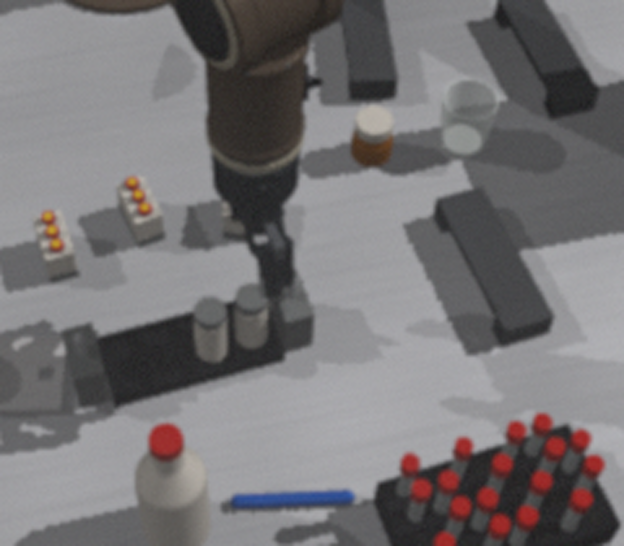

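The gripper hovers over the left canister, which is at about (250,315) in the crop. I'll descend and grip it.

Emit:
{"name": "arm_command", "arguments": {
  "commands": [
    [[0, 0, 0], [2.4, 0, 0.06], 1],
    [[0, 0, 0], [2.4, 0, 0.06], 1],
    [[0, 0, 0], [2.4, 0, 0.06], 1],
    [[0, 0, 0], [2.0, 0, 0.03], 1],
    [[0, 0, 0], [0.3, 0, 0], 1],
    [[0, 0, 0], [0, 0, 0], 0],
    [[0, 0, 0], [0, 0, 0], 0],
    [[0, 0, 0], [0, 0, 0], 0]
  ],
  "grip_force": 30
}}

```text
time_s: 3.97
tool_pos: [0.6143, 0.0369, 0.0476]
ee_rot: [0.523, 0.481, 0.519, -0.475]
contact_force: [0.1, -0.5, -0.6]
opening: 0.601
```

Emit:
{"name": "arm_command", "arguments": {
  "commands": [
    [[0, 0, 0], [0, 0, 0], 0],
    [[0, 0, 0], [0, 0, 0], 0],
    [[0, 0, 0], [0, 0, 0], 0]
  ]
}}

```text
time_s: 4.22
tool_pos: [0.6162, 0.0368, 0.0513]
ee_rot: [0.525, 0.482, 0.517, -0.474]
contact_force: [0.1, -0.1, -1.0]
opening: 0.392
```

```bash
python3 plan.py .611 .0415 .16 5.3 0 30
```

```text
at [0.6162 0.0368 0.0513] psi 4.9 turn [-0.007 -0.    -0.016] n 4 F [ 0.1 -0.1 -1. ] q7 -0.39
[[[-0.002, 0.0, -0.004], [-2.72, -0.08, -0.13], 0.0], [[-0.002, 0.0, -0.004], [-2.72, -0.09, -0.13], 0.0], [[-0.002, 0.0, -0.004], [-2.72, -0.1, -0.13], 0.0], [[-0.002, 0.0, -0.004], [-2.72, -0.11, -0.13], 0.0]]
```

Emit:
{"name": "arm_command", "arguments": {
  "commands": [
    [[0, 0, 0], [-2.5, 0, 0], 0],
    [[0, 0, 0], [-3.0, 0, 0], 0],
    [[0, 0, 0], [-3.0, 0, 0], 0],
    [[0, 0, 0], [-3, 0, 0], 0],
    [[0, 0, 0], [-1, 0, 0], 0]
  ]
}}

```text
time_s: 4.63
tool_pos: [0.6122, 0.037, 0.1794]
ee_rot: [0.524, 0.481, 0.519, -0.475]
contact_force: [1.1, 0.5, 0.3]
opening: 0.387
```

```bash
python3 plan.py .403 -.292 .16 5.3 0 36; python3 -c "
from h import *
print(robot.get_obs()['opening'])"
```

```text
at [0.6122 0.037  0.1794] psi 4.99 turn [-0.005 -0.001 -0.01 ] n 11 F [1.1 0.5 0.3] q7 -0.3
[[[0.0, 0.0, -0.001], [0.15, -2.16, 2.81], 0.0], [[0.0, 0.0, -0.001], [0.15, -2.16, 2.81], 0.0], [[0.0, 0.0, -0.001], [0.16, -2.16, 2.81], 0.0], [[0.0, 0.0, -0.001], [0.16, -2.16, 2.81], 0.0], [[0.0, 0.0, -0.001], [0.16, -2.16, 2.81], 0.0], [[0.0, 0.0, -0.001], [0.16, -2.16, 2.81], 0.0], [[0.0, 0.0, -0.001], [0.17, -2.16, 2.81], 0.0], [[0.0, 0.0, -0.001], [0.17, -2.17, 2.81], 0.0]]
[[[0.0, 0.0, -0.001], [0.17, -2.17, 2.81], 0.0], [[0.0, 0.0, -0.001], [0.17, -2.17, 2.81], 0.0], [[0.0, 0.0, -0.001], [0.17, -2.17, 2.8], 0.0]]
0.38671235607728244
```

Emit:
{"name": "arm_command", "arguments": {
  "commands": [
    [[0, 0, 0], [0.1, -2.16, 2.81], 0],
    [[0, 0, 0], [0.1, -2.16, 2.81], 0],
    [[0, 0, 0], [0.1, -2.16, 2.81], 0],
    [[0, 0, 0], [0.1, -2.16, 2.81], 0],
    [[0, 0, 0], [0.2, -2.16, 2.81], 0],
    [[0, 0, 0], [0.2, -2.16, 2.81], 0],
    [[0, 0, 0], [0.2, -2.16, 2.81], 0],
    [[0, 0, 0], [0.2, -2.16, 2.81], 0]
  ]
}}

```text
time_s: 5.3
tool_pos: [0.4617, -0.2001, 0.1689]
ee_rot: [0.531, 0.481, 0.52, -0.465]
contact_force: [0.9, -0.2, -0.3]
opening: 0.386
```

Emit:
{"name": "arm_command", "arguments": {
  "commands": [
    [[0, 0, 0], [0.2, -2.16, 2.81], 0],
    [[0, 0, 0], [0.2, -1.8, 2.2], 0],
    [[0, 0, 0], [0.2, -0.8, 1.0], 0],
    [[0, 0, 0], [0, 0, 0], 0]
  ]
}}

```text
time_s: 5.63
tool_pos: [0.4121, -0.275, 0.1604]
ee_rot: [0.529, 0.482, 0.517, -0.47]
contact_force: [0.1, 0.3, -0.5]
opening: 0.389
```

```bash
python3 plan.py .403 -.292 .055 5 0 30
```

```text
at [ 0.4121 -0.275   0.1604] psi 5.34 turn [ 0.006  0.    -0.024] n 4 F [ 0.1  0.3 -0.5] q7 0.42
[[[0.001, 0.0, -0.006], [2.63, -0.33, 0.4], 0.0], [[0.001, 0.0, -0.006], [2.63, -0.31, 0.4], 0.0], [[0.001, 0.0, -0.006], [2.63, -0.3, 0.4], 0.0], [[0.001, 0.0, -0.006], [2.63, -0.28, 0.4], 0.0]]
```

Emit:
{"name": "arm_command", "arguments": {
  "commands": [
    [[0, 0, -0.006], [2.6, -0.33, 0.4], 0],
    [[0, 0, -0.006], [2.6, -0.3, 0.4], 0],
    [[0, 0, -0.006], [2.4, -0.3, 0.4], 0],
    [[0, 0, -0.006], [1.6, -0.3, 0.4], 0],
    [[0, 0, 0], [0.5, 0, 0], 0]
  ]
}}

```text
time_s: 6.05
tool_pos: [0.4067, -0.292, 0.063]
ee_rot: [0.525, 0.477, 0.52, -0.476]
contact_force: [-0.4, -0.1, 0.3]
opening: 0.387
```

```bash
python3 plan.py .403 -.292 .052 5 0 30
```

```text
at [ 0.4067 -0.292   0.063 ] psi 5.3 turn [ 0.005  0.005 -0.007] n 1 F [-0.4 -0.1  0.3] q7 0.33
[[[0.005, 0.005, -0.007], [1.09, -0.38, -0.04], 0.0]]
```

Emit:
{"name": "arm_command", "arguments": {
  "commands": [
    [[0, 0, 0], [0.5, -0.2, 0], 0],
    [[0, 0, 0], [0.5, 0, 0], 0],
    [[0, 0, 0], [0.3, 0, 0], 0]
  ]
}}

```text
time_s: 6.3
tool_pos: [0.4067, -0.2895, 0.0494]
ee_rot: [0.526, 0.477, 0.52, -0.474]
contact_force: [-0.5, 0.3, 0.0]
opening: 0.385
```

```bash
python3 plan.py .403 -.292 .052 5 0 30
```

```text
at [ 0.4067 -0.2895  0.0494] psi 5.49 turn [ 0.008  0.004 -0.008] n 1 F [-0.5  0.3  0. ] q7 0.32
[[[0.008, 0.004, -0.008], [-0.26, -0.39, 0.21], 0.0]]
```

Emit:
{"name": "arm_command", "arguments": {
  "commands": [
    [[0, 0, 0], [0.2, 0, 0], 0],
    [[0, 0, 0], [0.2, 0, 0], 0],
    [[0, 0, 0], [0, 0, 0], 0.7],
    [[0, 0, 0], [0, 0, 0], 0.7],
    [[0, 0, 0], [0, 0, 0], 0.7],
    [[0, 0, 0], [-2, 0, 0], 0.8],
    [[0, 0, 0], [-3.5, 0, 0], 1],
    [[0, 0, 0], [-3.5, 0, 0], 1]
  ]
}}

```text
time_s: 6.97
tool_pos: [0.4051, -0.2869, 0.1371]
ee_rot: [0.525, 0.476, 0.523, -0.474]
contact_force: [0.9, -0.5, 0.3]
opening: 1.003
```

```bash
python3 plan.py .614 .003 .15 5.3 1 38; python3 - <<'E'
from h import *
im,d=eyes.grab_frame('scene'); save(im,'s2.png',1.4)
E
```

```text
at [ 0.4051 -0.2869  0.1371] psi 5.62 turn [ 0.006  0.001 -0.004] n 10 F [ 0.9 -0.5  0.3] q7 0.41
[[[0.001, 0.0, 0.0], [-0.12, 2.36, -2.68], 1.0], [[0.001, 0.0, 0.0], [-0.12, 2.36, -2.68], 1.0], [[0.001, 0.0, 0.0], [-0.12, 2.36, -2.68], 1.0], [[0.001, 0.0, 0.0], [-0.13, 2.36, -2.68], 1.0], [[0.001, 0.0, 0.0], [-0.13, 2.36, -2.69], 1.0], [[0.001, 0.0, 0.0], [-0.13, 2.36, -2.69], 1.0], [[0.001, 0.0, 0.0], [-0.13, 2.35, -2.69], 1.0], [[0.001, 0.0, 0.0], [-0.13, 2.35, -2.69], 1.0]]
[[[0.001, 0.0, 0.0], [-0.13, 2.35, -2.69], 1.0], [[0.001, 0.0, 0.0], [-0.13, 2.35, -2.69], 1.0]]
```

View pics/s2.png

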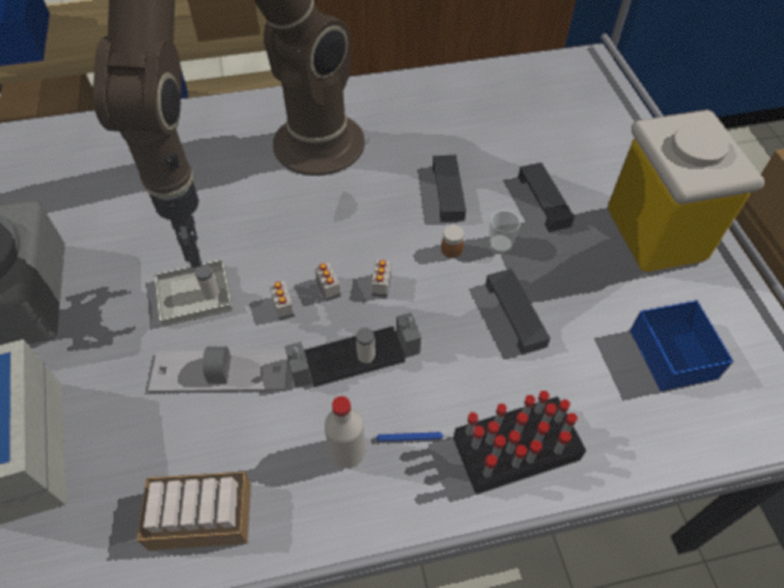

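The first canister stands in the tray at (207,280). Next is the second one, at (366,345).

Emit:
{"name": "arm_command", "arguments": {
  "commands": [
    [[0, 0, 0], [-0.12, 2.36, -2.68], 1],
    [[0, 0, 0], [-0.12, 2.36, -2.68], 1],
    [[0, 0, 0], [-0.12, 2.36, -2.68], 1],
    [[0, 0, 0], [-0.12, 2.36, -2.68], 1],
    [[0, 0, 0], [-0.12, 2.36, -2.68], 1],
    [[0, 0, 0], [-0.12, 2.36, -2.68], 1],
    [[0, 0, 0], [-0.12, 2.36, -2.68], 1],
    [[0, 0, 0], [-0.12, 2.36, -2.68], 1]
  ]
}}

```text
time_s: 7.68
tool_pos: [0.5829, -0.0597, 0.1613]
ee_rot: [0.529, 0.481, 0.509, -0.479]
contact_force: [0.8, -0.8, 0.9]
opening: 1.0
```

Emit:
{"name": "arm_command", "arguments": {
  "commands": [
    [[0, 0, 0], [-0.1, 2.0, -2.3], 1],
    [[0, 0, 0], [-0.1, 1.2, -1.3], 1],
    [[0, 0, 0], [0, 0.3, -0.3], 1],
    [[0, 0, 0], [0, 0, 0], 1]
  ]
}}

```text
time_s: 8.02
tool_pos: [0.6203, -0.0042, 0.1648]
ee_rot: [0.532, 0.481, 0.511, -0.473]
contact_force: [-0.0, -0.2, -0.1]
opening: 1.0
```

```bash
python3 - <<'E'
from fit import *
for n in('top','scene'):
    im,d=eyes.grab_frame(n); np.savez(n+'2.npz',im=im,d=d)
for n,P in pts('2').items():
    p=sel(P,(.615,.002),.03,.072,.085); print(n,rect(p))
    save(np.load(n+'2.npz')['im'][100:320,150:430],n+'2.png',2.5)
E
python3 plan.py .615 .001 .045 5.3 1 25
```

```text
top (array([0.6157, 0.0067]), np.float64(12.5), np.float64(0.0281), np.float64(0.0129), 46)
scene (array([ 0.6193, -0.0015]), np.float64(169.0), np.float64(0.0289), np.float64(0.0284), 117)
at [ 0.6194 -0.0062  0.1646] psi 5.0 turn [-0.005  0.015 -0.027] n 5 F [-0.1  0.6 -0.2] q7 -0.25
[[[-0.001, 0.003, -0.005], [2.39, -0.14, -0.19], 1.0], [[-0.001, 0.003, -0.005], [2.39, -0.13, -0.18], 1.0], [[-0.001, 0.003, -0.005], [2.39, -0.11, -0.17], 1.0], [[-0.001, 0.003, -0.005], [2.39, -0.1, -0.17], 1.0], [[-0.001, 0.003, -0.005], [2.39, -0.09, -0.16], 1.0]]
```

Emit:
{"name": "arm_command", "arguments": {
  "commands": [
    [[0, 0.005, -0.009], [2.4, -0.1, -0.2], 1],
    [[0, 0.005, -0.009], [2.4, -0.1, -0.1], 1],
    [[0, 0.005, -0.009], [2.4, -0.1, 0], 1],
    [[0, 0, 0], [2.2, 0, 0], 1],
    [[0, 0, 0], [1.0, 0, 0], 1]
  ]
}}

```text
time_s: 8.53
tool_pos: [0.6171, -0.0153, 0.0615]
ee_rot: [0.521, 0.481, 0.516, -0.481]
contact_force: [0.3, -0.9, -0.0]
opening: 0.999
```

```bash
python3 plan.py .616 -.002 .045 5.3 1 25
```

```text
at [ 0.6171 -0.0153  0.0615] psi 4.33 turn [-0.017  0.006 -0.005] n 1 F [ 0.3 -0.9 -0. ] q7 -0.31
[[[-0.017, 0.006, -0.005], [1.64, -0.02, -1.35], 1.0]]
```

Emit:
{"name": "arm_command", "arguments": {
  "commands": [
    [[-0.017, 0.006, -0.005], [0.6, 0, -1.35], 1],
    [[0, 0, 0], [0.6, 0, -0.2], 1]
  ]
}}

```text
time_s: 8.7
tool_pos: [0.6143, -0.0032, 0.0478]
ee_rot: [0.521, 0.476, 0.522, -0.478]
contact_force: [0.6, 0.1, 0.3]
opening: 1.0
```

```bash
python3 plan.py .616 -.002 .045 5.3 1 25
```

```text
at [ 0.6143 -0.0032  0.0478] psi 5.08 turn [-0.004  0.001  0.003] n 1 F [0.6 0.1 0.3] q7 -0.32
[[[-0.004, 0.001, 0.003], [0.28, 0.18, -0.11], 1.0]]
```

Emit:
{"name": "arm_command", "arguments": {
  "commands": [
    [[0, 0, 0], [0.3, 0.1, -0.1], 1],
    [[0, 0, 0], [0.1, 0, 0], 0],
    [[0, 0, 0], [0.1, 0, 0], 0],
    [[0, 0, 0], [0.1, 0, 0], 0],
    [[0, 0, 0], [0.1, 0, 0], 0],
    [[0, 0, 0], [0.1, 0, 0], 0],
    [[0, 0, 0], [0.1, 0, 0], 0],
    [[0, 0, 0], [0, 0, 0], 0]
  ]
}}

```text
time_s: 9.37
tool_pos: [0.617, -0.0015, 0.0432]
ee_rot: [0.523, 0.477, 0.521, -0.477]
contact_force: [-0.2, -0.2, -0.8]
opening: 0.388
```

Emit:
{"name": "arm_command", "arguments": {
  "commands": [
    [[0, 0, 0], [-2, 0, 0], 0],
    [[0, 0, 0], [-3.0, 0, 0], 0],
    [[0, 0, 0], [-3.0, 0, 0], 0],
    [[0, 0, 0], [-2, 0, 0], 0],
    [[0, 0, 0], [-0.5, 0, 0], 0]
  ]
}}

```text
time_s: 9.78
tool_pos: [0.6149, -0.0013, 0.1498]
ee_rot: [0.522, 0.476, 0.522, -0.478]
contact_force: [-0.4, 0.1, -0.7]
opening: 0.387
```

```bash
python3 plan.py .398 -.35 .16 5 0 36
```

```text
at [ 0.6149 -0.0013  0.1498] psi 5.15 turn [0.003 0.002 0.003] n 12 F [-0.4  0.1 -0.7] q7 -0.25
[[[0.0, 0.0, 0.0], [-0.07, -2.06, 2.73], 0.0], [[0.0, 0.0, 0.0], [-0.07, -2.06, 2.73], 0.0], [[0.0, 0.0, 0.0], [-0.07, -2.06, 2.73], 0.0], [[0.0, 0.0, 0.0], [-0.07, -2.06, 2.73], 0.0], [[0.0, 0.0, 0.0], [-0.08, -2.06, 2.73], 0.0], [[0.0, 0.0, 0.0], [-0.08, -2.06, 2.73], 0.0], [[0.0, 0.0, 0.0], [-0.08, -2.06, 2.73], 0.0], [[0.0, 0.0, 0.0], [-0.08, -2.06, 2.73], 0.0]]
[[[0.0, 0.0, 0.0], [-0.08, -2.06, 2.74], 0.0], [[0.0, 0.0, 0.0], [-0.08, -2.06, 2.74], 0.0], [[0.0, 0.0, 0.0], [-0.08, -2.06, 2.74], 0.0], [[0.0, 0.0, 0.0], [-0.08, -2.05, 2.74], 0.0]]
```

Emit:
{"name": "arm_command", "arguments": {
  "commands": [
    [[0, 0, 0], [-0.1, -2.06, 2.73], 0],
    [[0, 0, 0], [-0.1, -2.06, 2.73], 0],
    [[0, 0, 0], [-0.1, -2.06, 2.73], 0],
    [[0, 0, 0], [-0.1, -2.06, 2.73], 0],
    [[0, 0, 0], [-0.1, -2.06, 2.73], 0],
    [[0, 0, 0], [-0.1, -2.06, 2.73], 0],
    [[0, 0, 0], [-0.1, -2.06, 2.73], 0],
    [[0, 0, 0], [-0.1, -2.06, 2.73], 0]
  ]
}}

```text
time_s: 10.45
tool_pos: [0.4698, -0.2328, 0.1564]
ee_rot: [0.526, 0.475, 0.525, -0.471]
contact_force: [0.7, 0.2, -0.9]
opening: 0.387
```

Emit:
{"name": "arm_command", "arguments": {
  "commands": [
    [[0, 0, 0], [-0.1, -2.06, 2.74], 0],
    [[0, 0, 0], [0, -2.06, 2.74], 0],
    [[0, 0, 0], [0, -1.2, 1.7], 0],
    [[0, 0, 0], [0, -0.3, 0.4], 0],
    [[0, 0, 0], [0, 0, 0], 0]
  ]
}}

```text
time_s: 10.87
tool_pos: [0.4114, -0.3257, 0.1537]
ee_rot: [0.522, 0.476, 0.523, -0.476]
contact_force: [-0.1, 0.2, -0.6]
opening: 0.392
```

```bash
python3 plan.py .398 -.35 .055 5 0 20
```

```text
at [ 0.4114 -0.3257  0.1537] psi 5.3 turn [ 0.005 -0.001  0.   ] n 6 F [-0.1  0.2 -0.6] q7 0.46
[[[0.001, 0.0, 0.0], [1.65, -0.26, 0.38], 0.0], [[0.001, 0.0, 0.0], [1.65, -0.26, 0.38], 0.0], [[0.001, 0.0, 0.0], [1.65, -0.26, 0.38], 0.0], [[0.001, 0.0, 0.0], [1.65, -0.26, 0.38], 0.0], [[0.001, 0.0, 0.0], [1.65, -0.26, 0.38], 0.0], [[0.001, 0.0, 0.0], [1.65, -0.26, 0.38], 0.0]]
```

Emit:
{"name": "arm_command", "arguments": {
  "commands": [
    [[0, 0, 0], [0.3, -0.8, 1.2], 0],
    [[0, 0, 0], [1.5, -0.5, 1.0], 0],
    [[0, 0, 0], [2.4, -0.1, 0.1], 0],
    [[0, 0, 0], [2.4, 0, 0], 0],
    [[0, 0, 0], [2.0, 0, 0], 0],
    [[0, 0, 0], [0.5, 0, 0], 0],
    [[0, 0, 0], [0.3, 0, 0], 0]
  ]
}}

```text
time_s: 11.45
tool_pos: [0.4065, -0.3431, 0.0564]
ee_rot: [0.526, 0.476, 0.524, -0.472]
contact_force: [0.2, -0.3, -0.6]
opening: 0.385
```

```bash
python3 plan.py .398 -.35 .042 5 0 20
```

```text
at [ 0.4065 -0.3431  0.0564] psi 5.8 turn [ 0.014 -0.002 -0.006] n 1 F [ 0.2 -0.3 -0.6] q7 0.42
[[[0.014, -0.002, -0.006], [1.43, -0.92, 0.61], 0.0]]
```

Emit:
{"name": "arm_command", "arguments": {
  "commands": [
    [[0.01, 0, 0], [0.7, -0.4, 0.6], 0],
    [[0, 0, 0], [0.6, 0, 0.1], 0],
    [[0, 0, 0], [0.2, 0, 0], 0],
    [[0, 0, 0], [0.1, 0, 0], 0.7],
    [[0, 0, 0], [0, 0, 0], 0.7],
    [[0, 0, 0], [-0.1, 0, 0], 0.7],
    [[0, 0, 0], [-2.5, 0, 0], 0.8],
    [[0, 0, 0], [-4, 0, 0], 1]
  ]
}}

```text
time_s: 12.12
tool_pos: [0.4026, -0.3475, 0.1035]
ee_rot: [0.521, 0.478, 0.524, -0.474]
contact_force: [0.2, -1.4, 1.0]
opening: 0.92
```

```bash
cat > look.py <<'E'
from fit import *
import sys
tag=sys.argv[1]
for n in('top','scene'):
    im,d=eyes.grab_frame(n); np.savez(n+tag+'.npz',im=im,d=d); save(im,n+tag+'.png',1.4)
E
python3 look.py 3; python3 - <<'E'
from fit import *
for n,P in pts('3').items():
    for c in((.458,.062),(.442,-.047),(.469,-.144)): print(n,rect(sel(P,c,.05,.035,.07)))
E
python3 plan.py .469 -.144 .15 6.5 1 38
```

```text
top (array([0.4571, 0.0614]), np.float64(159.0), np.float64(0.0581), np.float64(0.0308), 260)
top (array([ 0.4408, -0.0473]), np.float64(12.5), np.float64(0.0577), np.float64(0.0311), 267)
top (array([ 0.4683, -0.1441]), np.float64(8.0), np.float64(0.0583), np.float64(0.0314), 273)
scene (array([0.4587, 0.0628]), np.float64(161.5), np.float64(0.0612), np.float64(0.0308), 217)
scene (array([ 0.4438, -0.0461]), np.float64(11.5), np.float64(0.0579), np.float64(0.0315), 226)
scene (array([ 0.4704, -0.1434]), np.float64(9.0), np.float64(0.0586), np.float64(0.0309), 234)
at [ 0.407  -0.3505  0.1103] psi 5.36 turn [-0.02   0.002 -0.011] n 6 F [ 1.1 -0.8  1. ] q7 0.47
[[[-0.003, 0.0, -0.002], [-0.65, 1.36, -3.33], 1.0], [[-0.003, 0.0, -0.002], [-0.65, 1.37, -3.32], 1.0], [[-0.003, 0.0, -0.002], [-0.66, 1.38, -3.32], 1.0], [[-0.003, 0.0, -0.002], [-0.66, 1.39, -3.32], 1.0], [[-0.003, 0.0, -0.002], [-0.66, 1.4, -3.31], 1.0], [[-0.003, 0.0, -0.002], [-0.66, 1.41, -3.31], 1.0]]
```

View pics/scene3.png

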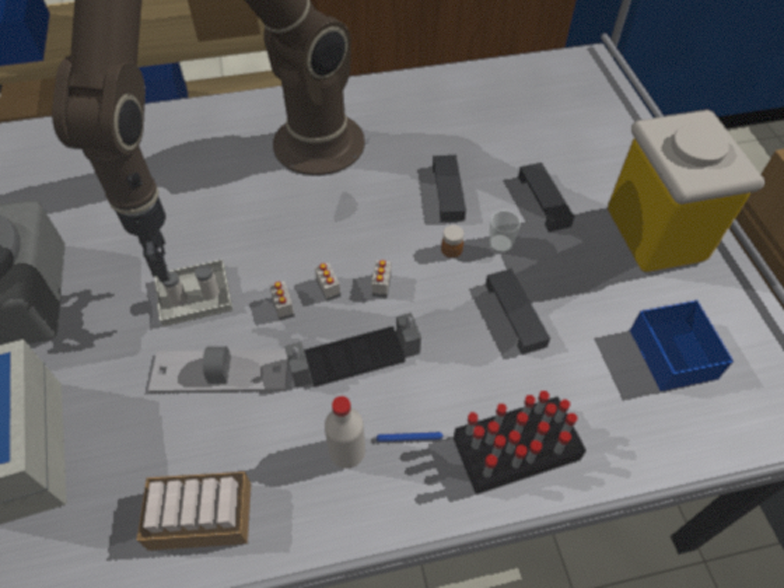

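Both canisters stand in the tray, at (170,290) and (207,280), and the carrier is empty. Next is the rightmost cassette, which shows at (282,298) in this view.

Emit:
{"name": "arm_command", "arguments": {
  "commands": [
    [[0, 0, 0], [-1.0, 1.3, -3.2], 1],
    [[-0.003, 0, -0.002], [-0.6, 1.4, -3.3], 1],
    [[-0.005, 0, -0.002], [-0.6, 1.4, -3.3], 1],
    [[-0.005, 0, -0.002], [-0.6, 1.4, -3.3], 1],
    [[-0.003, 0, -0.002], [-0.6, 1.3, -3.0], 1],
    [[-0.003, 0, -0.002], [-0.3, 0.6, -1.6], 1],
    [[0, 0, 0], [0, 0, 0], 1]
  ]
}}

```text
time_s: 12.8
tool_pos: [0.4665, -0.1644, 0.1531]
ee_rot: [0.531, 0.473, 0.52, -0.474]
contact_force: [-0.9, 0.5, 0.1]
opening: 0.997
```

```bash
python3 - <<'E'
from fit import *
for n,P in pts('3').items():
  print(n,'walls',rect(sel(P,(.617,-.025),.102,.012,.024)))
  for k,c in dict(L=(.6065,.083),R=(.627,-.131)).items():
    print(n,k,rect(sel(P,c,.036,.055,.066),1))
E
python3 plan.py .4695 -.1438 .1 7.5 1 38
```

```text
top walls (array([ 0.6164, -0.0259]), np.float64(95.5), np.float64(0.1817), np.float64(0.076), 429)
top L (array([0.6061, 0.083 ]), np.float64(5.5), np.float64(0.0586), np.float64(0.0312), 223)
top R (array([ 0.6259, -0.1316]), np.float64(5.5), np.float64(0.0592), np.float64(0.0318), 231)
scene walls (array([ 0.6169, -0.0222]), np.float64(95.0), np.float64(0.182), np.float64(0.0785), 514)
scene L (array([0.6079, 0.0839]), np.float64(4.5), np.float64(0.0599), np.float64(0.0317), 209)
scene R (array([ 0.6281, -0.131 ]), np.float64(6.0), np.float64(0.06), np.float64(0.0314), 228)
at [ 0.4665 -0.1644  0.1531] psi 5.93 turn [-0.027  0.012 -0.01 ] n 2 F [-0.9  0.5  0.1] q7 0.12
[[[-0.014, 0.006, -0.005], [2.65, 0.23, -1.04], 1.0], [[-0.014, 0.006, -0.005], [2.65, 0.25, -1.02], 1.0]]
```

Emit:
{"name": "arm_command", "arguments": {
  "commands": [
    [[-0.014, 0.006, -0.005], [0.5, 0.3, -1.0], 1],
    [[-0.014, 0.006, -0.005], [1.5, 0.2, -1.0], 1],
    [[0, 0, 0], [1.0, 0, 0], 1],
    [[0, 0, 0], [0, 0, 0], 1]
  ]
}}

```text
time_s: 13.13
tool_pos: [0.4701, -0.1446, 0.1221]
ee_rot: [0.533, 0.465, 0.531, -0.466]
contact_force: [-0.8, -0.1, -0.0]
opening: 1.002
```

```bash
python3 plan.py .4695 -.1438 .024 7.5 1 25
```

```text
at [ 0.4701 -0.1446  0.1221] psi 7.66 turn [ 0.003  0.002 -0.002] n 4 F [-0.8 -0.1 -0. ] q7 0.08
[[[0.001, 0.0, 0.0], [2.45, -0.02, -0.03], 1.0], [[0.001, 0.0, 0.0], [2.45, -0.01, -0.02], 1.0], [[0.001, 0.0, 0.0], [2.45, -0.01, -0.02], 1.0], [[0.001, 0.0, 0.0], [2.45, -0.01, -0.02], 1.0]]
```

Emit:
{"name": "arm_command", "arguments": {
  "commands": [
    [[0, 0, 0], [2.4, 0, 0], 1],
    [[0, 0, 0], [2.4, 0, 0], 1],
    [[0, 0, 0], [2.4, 0, 0], 1],
    [[0, 0, 0], [1.4, 0, 0], 1],
    [[0, 0, 0], [0.4, 0, 0], 1],
    [[0, 0, 0], [0, 0, 0], 1]
  ]
}}

```text
time_s: 13.63
tool_pos: [0.4687, -0.1524, 0.0274]
ee_rot: [0.531, 0.467, 0.529, -0.469]
contact_force: [1.0, -0.2, 0.3]
opening: 0.998
```

```bash
python3 plan.py .4695 -.1438 .024 7.5 1 25
```

```text
at [ 0.4687 -0.1524  0.0274] psi 7.06 turn [-0.008  0.004  0.001] n 1 F [ 1.  -0.2  0.3] q7 -0.04
[[[-0.008, 0.004, 0.001], [0.34, 0.19, -0.85], 1.0]]
```

Emit:
{"name": "arm_command", "arguments": {
  "commands": [
    [[-0.008, 0.004, 0], [0.3, 0.1, -0.8], 1],
    [[0, 0, 0], [0.1, 0, -0.1], 1],
    [[0, 0, 0], [0, 0, 0], 1]
  ]
}}

```text
time_s: 13.88
tool_pos: [0.4689, -0.1443, 0.0244]
ee_rot: [0.531, 0.467, 0.531, -0.467]
contact_force: [0.6, 0.1, 0.8]
opening: 1.0
```

```bash
python3 plan.py .4695 -.1438 .024 7.5 1 25
```

```text
at [ 0.4689 -0.1443  0.0244] psi 7.4 turn [-0.002  0.    -0.   ] n 1 F [0.6 0.1 0.8] q7 -0.05
[[[-0.002, 0.0, 0.0], [0.04, 0.06, -0.04], 1.0]]
```

Emit:
{"name": "arm_command", "arguments": {
  "commands": [
    [[0, 0, 0], [0.05, 0, 0], 0],
    [[0, 0, 0], [0.05, 0, 0], 0],
    [[0, 0, 0], [0.05, 0, 0], 0],
    [[0, 0, 0], [0, 0, 0], 0],
    [[0, 0, 0], [0, 0, 0], 0],
    [[0, 0, 0], [0, 0, 0], 0]
  ],
  "grip_force": 50
}}

```text
time_s: 14.38
tool_pos: [0.4706, -0.1447, 0.0261]
ee_rot: [0.533, 0.467, 0.529, -0.466]
contact_force: [-0.4, 0.6, -1.7]
opening: 0.687
```

Emit:
{"name": "arm_command", "arguments": {
  "commands": [
    [[0, 0, 0], [-2, 0, 0], 0],
    [[0, 0, 0], [-3.0, 0, 0], 0],
    [[0, 0, 0], [-3.0, 0, 0], 0],
    [[0, 0, 0], [-1.5, 0, 0], 0],
    [[0, 0, 0], [-0.3, 0, 0], 0]
  ]
}}

```text
time_s: 14.8
tool_pos: [0.4683, -0.1436, 0.1258]
ee_rot: [0.531, 0.466, 0.532, -0.467]
contact_force: [1.2, -0.1, -1.6]
opening: 0.69
```

```bash
python3 plan.py .619 -.0459 .13 5.35 0 30
```

```text
at [ 0.4683 -0.1436  0.1258] psi 7.49 turn [0.037 0.    0.001] n 6 F [ 1.2 -0.1 -1.6] q7 0.08
[[[0.006, 0.0, 0.0], [-0.07, 2.7, -1.29], 0.0], [[0.006, 0.0, 0.0], [-0.07, 2.69, -1.3], 0.0], [[0.006, 0.0, 0.0], [-0.07, 2.69, -1.32], 0.0], [[0.006, 0.0, 0.0], [-0.07, 2.68, -1.34], 0.0], [[0.006, 0.0, 0.0], [-0.07, 2.67, -1.35], 0.0], [[0.006, 0.0, 0.0], [-0.07, 2.66, -1.37], 0.0]]
```

Emit:
{"name": "arm_command", "arguments": {
  "commands": [
    [[0.006, 0, 0], [0, 2.7, -1.3], 0],
    [[0.006, 0, 0], [0, 2.7, -1.3], 0],
    [[0.006, 0, 0], [0, 2.7, -1.3], 0],
    [[0.006, 0, 0], [0, 2.7, -1.35], 0],
    [[0.006, 0, 0], [0, 2.2, -1.1], 0],
    [[0.006, 0, 0], [0, 1.0, -0.5], 0],
    [[0, 0, 0], [0, 0, 0], 0]
  ]
}}

```text
time_s: 15.38
tool_pos: [0.6023, -0.06, 0.1211]
ee_rot: [0.521, 0.476, 0.521, -0.48]
contact_force: [0.1, 0.4, -1.7]
opening: 0.691
```

```bash
python3 plan.py .619 -.0462 .07 5.35 0 30
```

```text
at [ 0.6023 -0.06    0.1211] psi 4.86 turn [-0.009  0.004  0.004] n 2 F [ 0.1  0.4 -1.7] q7 -0.18
[[[-0.004, 0.002, 0.002], [2.55, 0.9, -0.63], 0.0], [[-0.004, 0.002, 0.002], [2.55, 0.9, -0.62], 0.0]]
```

Emit:
{"name": "arm_command", "arguments": {
  "commands": [
    [[-0.004, 0.002, 0.002], [0.5, 1.0, -0.8], 0],
    [[-0.004, 0.002, 0.002], [2.0, 0.6, -0.6], 0],
    [[0, 0, 0], [2.0, 0, -0.2], 0],
    [[0, 0, 0], [0.4, 0, 0], 0],
    [[0, 0, 0], [0, 0, 0], 0]
  ]
}}

```text
time_s: 15.8
tool_pos: [0.6148, -0.044, 0.067]
ee_rot: [0.522, 0.475, 0.523, -0.477]
contact_force: [-0.0, 0.1, -0.8]
opening: 0.69
```

```bash
python3 plan.py .619 -.0464 .031 5.35 0 30
```

```text
at [ 0.6148 -0.044   0.067 ] psi 5.31 turn [-0.001  0.001  0.004] n 2 F [-0.   0.1 -0.8] q7 -0.23
[[[0.0, 0.0, 0.002], [1.8, 0.21, 0.14], 0.0], [[0.0, 0.0, 0.002], [1.8, 0.2, 0.14], 0.0]]
```

Emit:
{"name": "arm_command", "arguments": {
  "commands": [
    [[0, 0, 0.002], [0.6, 0.4, 0.2], 0],
    [[0, 0, 0.002], [0.8, 0, 0], 0],
    [[0, 0, 0], [0.6, 0, 0], 0],
    [[0, 0, 0], [0.2, 0, 0], 0]
  ]
}}

```text
time_s: 16.13
tool_pos: [0.6193, -0.0483, 0.045]
ee_rot: [0.523, 0.477, 0.521, -0.477]
contact_force: [-0.5, 0.7, -0.5]
opening: 0.688
```

```bash
python3 plan.py .619 -.0464 .031 5.35 0 30
```

```text
at [ 0.6193 -0.0483  0.045 ] psi 5.16 turn [-0.003  0.002 -0.002] n 1 F [-0.5  0.7 -0.5] q7 -0.25
[[[-0.003, 0.002, -0.002], [1.4, -0.01, -0.19], 0.0]]
```

Emit:
{"name": "arm_command", "arguments": {
  "commands": [
    [[0, 0, 0], [0.6, 0, -0.2], 0],
    [[0, 0, 0], [0.5, 0, -0.1], 0],
    [[0, 0, 0], [0.3, 0, -0.05], 0],
    [[0, 0, 0], [0.2, 0, 0], 0]
  ]
}}

```text
time_s: 16.47
tool_pos: [0.6195, -0.0453, 0.0291]
ee_rot: [0.523, 0.477, 0.52, -0.477]
contact_force: [-10.1, -0.3, 31.9]
opening: 0.694
```

```bash
python3 plan.py .619 -.0464 .03 5.35 0 30
```

```text
at [ 0.6195 -0.0453  0.0291] psi 5.09 turn [-0.005  0.003 -0.003] n 1 F [-10.1  -0.3  31.9] q7 -0.26
[[[-0.005, 0.003, -0.003], [-0.09, -0.06, 0.11], 0.0]]
```

Emit:
{"name": "arm_command", "arguments": {
  "commands": [
    [[0, 0, 0], [-0.05, 0, 0], 1],
    [[0, 0, 0], [0, 0, 0], 1],
    [[0, 0, 0], [0, 0, 0], 1],
    [[0, 0, 0], [0, 0, 0], 1],
    [[0, 0, 0], [-2.0, 0, 0], 1],
    [[0, 0, 0], [-3, 0, 0], 1],
    [[0, 0, 0], [-3, 0, 0], 1],
    [[0, 0, 0], [-1, 0, 0], 1]
  ]
}}

```text
time_s: 17.13
tool_pos: [0.6174, -0.044, 0.1194]
ee_rot: [0.522, 0.476, 0.522, -0.478]
contact_force: [0.7, 0.9, 0.4]
opening: 1.0
```

```bash
python3 plan.py .4425 -.0467 .13 12 1 36;python3 look.py 4; python3 - <<'E'
from fit import *
for n,P in pts('4').items():
    for c in((.458,.062),(.442,-.047),(.619,-.046)):
        p=sel(P,c,.04,.035,.07)
        if len(p)>20: print(n,rect(p))
E
```

```text
at [ 0.6174 -0.044   0.1194] psi 5.19 turn [-0.119  0.002  0.003] n 5 F [0.7 0.9 0.4] q7 -0.2
[[[-0.024, 0.0, 0.001], [-0.2, -3.49, -0.26], 1.0], [[-0.024, 0.0, 0.001], [-0.21, -3.48, -0.34], 1.0], [[-0.024, 0.0, 0.001], [-0.21, -3.47, -0.43], 1.0], [[-0.024, 0.0, 0.001], [-0.21, -3.46, -0.51], 1.0], [[-0.024, 0.0, 0.001], [-0.21, -3.45, -0.59], 1.0]]
top (array([0.4571, 0.0613]), np.float64(162.5), np.float64(0.0577), np.float64(0.0309), 261)
top (array([ 0.4408, -0.0473]), np.float64(13.0), np.float64(0.0578), np.float64(0.0311), 268)
top (array([ 0.6163, -0.0431]), np.float64(7.5), np.float64(0.0547), np.float64(0.0287), 118)
scene (array([0.4597, 0.0622]), np.float64(161.0), np.float64(0.0584), np.float64(0.0311), 218)
scene (array([ 0.6215, -0.0446]), np.float64(6.0), np.float64(0.0575), np.float64(0.0302), 226)
```

View pics/scene4.png

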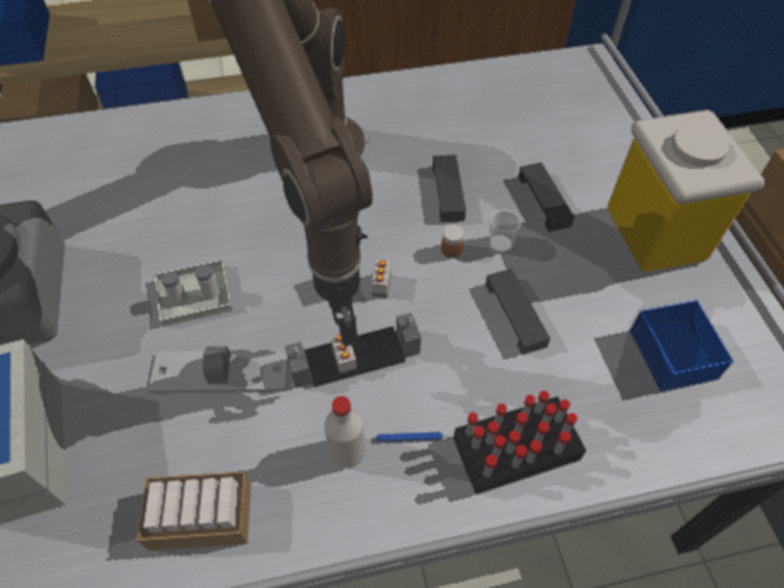

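The cassette stands in its bay at (344,352). Next is the middle cassette.

Emit:
{"name": "arm_command", "arguments": {
  "commands": [
    [[-0.024, 0, 0], [-0.4, -3.49, -0.26], 1],
    [[-0.024, 0, 0], [-0.2, -3.48, -0.34], 1],
    [[-0.024, 0, 0], [-0.2, -3.47, -0.43], 1],
    [[-0.024, 0, 0], [-0.1, -3.4, -0.5], 1],
    [[-0.024, 0, 0], [0, -2.2, -0.4], 1],
    [[0, 0, 0], [0, -0.5, 0], 1],
    [[0, 0, 0], [0, 0, 0], 1]
  ]
}}

```text
time_s: 17.82
tool_pos: [0.4389, -0.0484, 0.1181]
ee_rot: [0.547, 0.441, 0.554, -0.447]
contact_force: [0.3, -0.1, -0.4]
opening: 1.002
```

```bash
python3 plan.py .4425 -.0467 .13 12 1 36
```

```text
at [ 0.4389 -0.0484  0.1181] psi 12.27 turn [ 0.005 -0.002  0.013] n 1 F [ 0.3 -0.1 -0.4] q7 -0.05
[[[0.005, -0.002, 0.013], [-1.2, 0.37, -0.09], 1.0]]
```

Emit:
{"name": "arm_command", "arguments": {
  "commands": [
    [[0, 0, 0.01], [2.2, 0.3, -0.25], 1],
    [[0, 0, 0], [2.4, 0, -0.25], 1],
    [[0, 0, 0], [2.4, 0, -0.25], 1],
    [[0, 0, 0], [1.4, 0, -0.2], 1],
    [[0, 0, 0], [0.4, 0, 0], 1],
    [[0, 0, 0], [0, 0, 0], 1]
  ]
}}

```text
time_s: 18.32
tool_pos: [0.4458, -0.0383, 0.0245]
ee_rot: [0.549, 0.446, 0.55, -0.444]
contact_force: [-0.5, 0.2, -0.1]
opening: 0.997
```

```bash
python3 plan.py .4425 -.0467 .024 12 1 36
```

```text
at [ 0.4458 -0.0383  0.0245] psi 11.98 turn [-0.    -0.003 -0.002] n 1 F [-0.5  0.2 -0.1] q7 -0.23
[[[0.0, -0.003, -0.002], [0.04, -0.5, 0.75], 1.0]]
```

Emit:
{"name": "arm_command", "arguments": {
  "commands": [
    [[0, 0, 0], [0, -0.4, 0.75], 1],
    [[0, 0, 0], [0.05, 0, 0], 1],
    [[0, 0, 0], [0, 0, 0], 1]
  ]
}}

```text
time_s: 18.57
tool_pos: [0.4452, -0.0469, 0.0243]
ee_rot: [0.549, 0.447, 0.55, -0.443]
contact_force: [0.8, -0.3, 0.6]
opening: 1.001
```

```bash
python3 plan.py .4425 -.0467 .024 12 1 36
```

```text
at [ 0.4452 -0.0469  0.0243] psi 11.98 turn [-0.    -0.004 -0.003] n 1 F [ 0.8 -0.3  0.6] q7 -0.21
[[[0.0, -0.004, -0.003], [0.03, -0.26, -0.08], 1.0]]
```

Emit:
{"name": "arm_command", "arguments": {
  "commands": [
    [[0, 0, 0], [0.05, -0.2, 0], 0],
    [[0, 0, 0], [0.05, 0, 0], 0],
    [[0, 0, 0], [0.05, 0, 0], 0],
    [[0, 0, 0], [0, 0, 0], 0],
    [[0, 0, 0], [0, 0, 0], 0],
    [[0, 0, 0], [0, 0, 0], 0]
  ]
}}

```text
time_s: 19.07
tool_pos: [0.4448, -0.0488, 0.026]
ee_rot: [0.551, 0.448, 0.547, -0.443]
contact_force: [0.4, -0.6, -1.5]
opening: 0.69
```

Emit:
{"name": "arm_command", "arguments": {
  "commands": [
    [[0, 0, 0], [-2, 0, 0], 0],
    [[0, 0, 0], [-3.0, 0, 0], 0],
    [[0, 0, 0], [-3.0, 0, 0], 0],
    [[0, 0, 0], [-1.5, 0, 0], 0],
    [[0, 0, 0], [-0.3, 0, 0], 0]
  ]
}}

```text
time_s: 19.48
tool_pos: [0.4421, -0.0482, 0.126]
ee_rot: [0.549, 0.447, 0.55, -0.444]
contact_force: [0.5, -0.7, -1.5]
opening: 0.69
```

```bash
python3 plan.py .615 -.002 .13 5.35 0 30
```

```text
at [ 0.4421 -0.0482  0.126 ] psi 11.93 turn [ 0.115 -0.004 -0.003] n 6 F [ 0.5 -0.7 -1.5] q7 -0.04
[[[0.019, -0.001, -0.001], [-0.06, 2.98, -0.16], 0.0], [[0.019, -0.001, -0.001], [-0.06, 2.97, -0.21], 0.0], [[0.019, -0.001, -0.001], [-0.06, 2.97, -0.27], 0.0], [[0.019, -0.001, -0.001], [-0.06, 2.96, -0.33], 0.0], [[0.019, -0.001, -0.001], [-0.06, 2.96, -0.38], 0.0], [[0.019, -0.001, -0.001], [-0.06, 2.95, -0.44], 0.0]]
```

Emit:
{"name": "arm_command", "arguments": {
  "commands": [
    [[0.019, 0, 0], [0, 3.0, -0.2], 0],
    [[0.019, 0, 0], [0, 3.0, -0.2], 0],
    [[0.019, 0, 0], [0, 3.0, -0.3], 0],
    [[0.019, 0, 0], [0, 3.0, -0.3], 0],
    [[0.019, 0, 0], [0, 2.9, -0.4], 0],
    [[0.019, 0, 0], [0, 1.6, -0.3], 0],
    [[0, 0, 0], [0, 0.3, 0], 0],
    [[0, 0, 0], [0, 0, 0], 0]
  ]
}}

```text
time_s: 20.15
tool_pos: [0.609, -0.0059, 0.1197]
ee_rot: [0.521, 0.478, 0.521, -0.48]
contact_force: [-0.2, -0.1, -0.8]
opening: 0.684
```

```bash
python3 plan.py .615 -.004 .07 5.35 0 30
```

```text
at [ 0.609  -0.0059  0.1197] psi 4.81 turn [-0.009  0.002  0.002] n 2 F [-0.2 -0.1 -0.8] q7 -0.28
[[[-0.005, 0.001, 0.001], [2.48, 0.31, -0.08], 0.0], [[-0.005, 0.001, 0.001], [2.48, 0.31, -0.07], 0.0]]
```

Emit:
{"name": "arm_command", "arguments": {
  "commands": [
    [[-0.005, 0, 0], [1.5, 0.5, -0.2], 0],
    [[-0.005, 0, 0], [2.0, 0.2, -0.1], 0],
    [[0, 0, 0], [1.8, 0, -0.1], 0],
    [[0, 0, 0], [0.5, 0, 0], 0],
    [[0, 0, 0], [0.1, 0, 0], 0]
  ]
}}

```text
time_s: 20.57
tool_pos: [0.6105, -0.0034, 0.0561]
ee_rot: [0.523, 0.473, 0.524, -0.478]
contact_force: [0.1, 0.4, -0.6]
opening: 0.693
```

```bash
python3 plan.py .615 -.004 .031 5.35 0 30
```

```text
at [ 0.6105 -0.0034  0.0561] psi 5.53 turn [0.003 0.004 0.007] n 1 F [ 0.1  0.4 -0.6] q7 -0.32
[[[0.003, 0.004, 0.007], [2.51, 0.46, 0.1], 0.0]]
```

Emit:
{"name": "arm_command", "arguments": {
  "commands": [
    [[0, 0.004, 0.007], [0.3, 0.4, 0.1], 0],
    [[0, 0, 0], [0.7, 0.1, 0], 0],
    [[0, 0, 0], [0.6, 0, 0], 0],
    [[0, 0, 0], [0.3, 0, 0], 0]
  ]
}}

```text
time_s: 20.9
tool_pos: [0.6157, -0.0055, 0.0379]
ee_rot: [0.524, 0.476, 0.523, -0.475]
contact_force: [0.4, -0.2, -1.2]
opening: 0.688
```

```bash
python3 plan.py .615 -.004 .031 5.35 0 30
```

```text
at [ 0.6157 -0.0055  0.0379] psi 5.47 turn [ 0.002  0.001 -0.002] n 1 F [ 0.4 -0.2 -1.2] q7 -0.33
[[[0.002, 0.001, -0.002], [0.69, -0.06, -0.16], 0.0]]
```

Emit:
{"name": "arm_command", "arguments": {
  "commands": [
    [[0, 0, 0], [0.4, 0, -0.15], 0],
    [[0, 0, 0], [0.2, 0, 0], 0],
    [[0, 0, 0], [0.2, 0, 0], 0],
    [[0, 0, 0], [0.1, 0, 0], 0]
  ]
}}

```text
time_s: 21.23
tool_pos: [0.616, -0.0041, 0.029]
ee_rot: [0.524, 0.476, 0.522, -0.475]
contact_force: [-5.5, -2.5, 12.9]
opening: 0.689
```

Seated. I'll release and go to the last cassette.

Emit:
{"name": "arm_command", "arguments": {
  "commands": [
    [[0, 0, 0], [0, 0, 0], 1],
    [[0, 0, 0], [0, 0, 0], 1],
    [[0, 0, 0], [0, 0, 0], 1],
    [[0, 0, 0], [0, 0, 0], 1],
    [[0, 0, 0], [-2.0, 0, 0], 1],
    [[0, 0, 0], [-3, 0, 0], 1],
    [[0, 0, 0], [-3, 0, 0], 1],
    [[0, 0, 0], [-1, 0, 0], 1]
  ]
}}

```text
time_s: 21.9
tool_pos: [0.6139, -0.0033, 0.1191]
ee_rot: [0.523, 0.475, 0.524, -0.476]
contact_force: [0.8, 0.3, 0.3]
opening: 1.001
```

```bash
python3 plan.py .4585 .062 .13 -19.5 1 36;python3 look.py 5; python3 - <<'E'
from fit import *
for n,P in pts('5').items():
    for c in((.458,.062),(.6149,-.0021),(.619,-.046)):
        p=sel(P,c,.03 if c[0]>.5 else .05,.035,.07)
        if len(p)>20: print(n,rect(p))
E
```

```text
at [ 0.6139 -0.0033  0.1191] psi 5.54 turn [0.437 0.    0.003] n 5 F [0.8 0.3 0.3] q7 -0.28
[[[0.087, 0.0, 0.001], [-0.21, -2.97, -1.6], 1.0], [[0.087, 0.0, 0.001], [-0.21, -3.1, -1.34], 1.0], [[0.087, 0.0, 0.001], [-0.21, -3.2, -1.06], 1.0], [[0.087, 0.0, 0.001], [-0.22, -3.28, -0.78], 1.0], [[0.087, 0.0, 0.001], [-0.22, -3.34, -0.49], 1.0]]
top (array([0.4572, 0.0612]), np.float64(162.5), np.float64(0.0577), np.float64(0.0309), 260)
top (array([0.6082, 0.0076]), np.float64(38.0), np.float64(0.0465), np.float64(0.0228), 75)
top (array([ 0.596 , -0.0407]), np.float64(33.5), np.float64(0.0207), np.float64(0.0111), 25)
scene (array([0.4637, 0.0716]), np.float64(158.0), np.float64(0.0573), np.float64(0.0112), 70)
scene (array([ 0.6193, -0.008 ]), np.float64(35.0), np.float64(0.0562), np.float64(0.0357), 214)
scene (array([ 0.6205, -0.039 ]), np.float64(0.5), np.float64(0.0548), np.float64(0.043), 258)
```

View pics/scene5.png

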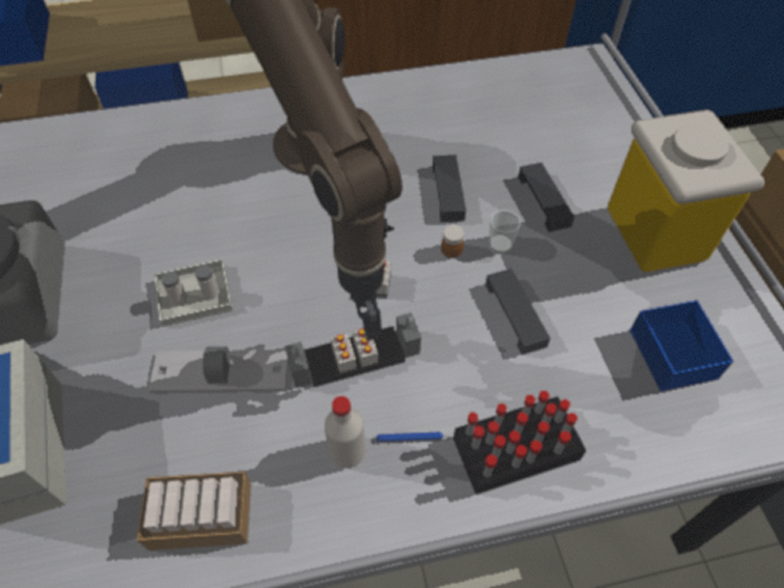

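Two cassettes are in, at (344,352) and (366,345). The last one is still in place, partly hidden behind the gripper.

Emit:
{"name": "arm_command", "arguments": {
  "commands": [
    [[0.087, 0, 0], [-0.4, -2.97, -1.6], 1],
    [[0.087, 0, 0], [-0.2, -3.1, -1.34], 1],
    [[0.087, 0, 0], [-0.2, -3.2, -1.06], 1],
    [[0.087, 0, 0], [-0.1, -3.2, -0.78], 1],
    [[0.08, 0, 0], [0, -2.0, -0.3], 1],
    [[0, 0, 0], [0, -0.4, 0], 1],
    [[0, 0, 0], [0, 0, 0], 1]
  ]
}}

```text
time_s: 22.58
tool_pos: [0.4582, 0.0573, 0.1182]
ee_rot: [-0.402, -0.577, -0.406, 0.584]
contact_force: [1.0, 0.5, -0.6]
opening: 0.998
```

```bash
python3 plan.py .4585 .062 .13 -19.5 1 36
```

```text
at [0.4582 0.0573 0.1182] psi -20.38 turn [-0.015  0.005  0.011] n 1 F [ 1.   0.5 -0.6] q7 -0.81
[[[-0.015, 0.005, 0.011], [-1.18, -0.15, -0.45], 1.0]]
```

Emit:
{"name": "arm_command", "arguments": {
  "commands": [
    [[-0.015, 0.005, 0.011], [2.0, 0, -0.5], 1],
    [[0, 0, 0], [2.4, 0, -0.1], 1],
    [[0, 0, 0], [2.4, 0, -0.1], 1],
    [[0, 0, 0], [1.4, 0, 0], 1],
    [[0, 0, 0], [0.4, 0, 0], 1],
    [[0, 0, 0], [0, 0, 0], 1]
  ]
}}

```text
time_s: 23.08
tool_pos: [0.4664, 0.0615, 0.0263]
ee_rot: [0.411, 0.577, 0.41, -0.575]
contact_force: [-0.9, -0.0, 0.4]
opening: 1.002
```

```bash
python3 plan.py .4585 .062 .024 -18.8 1 36
```

```text
at [0.4664 0.0615 0.0263] psi -19.03 turn [-0.004 -0.001 -0.003] n 1 F [-0.9 -0.   0.4] q7 -0.92
[[[-0.004, -0.001, -0.003], [0.22, -0.76, 0.21], 1.0]]
```

Emit:
{"name": "arm_command", "arguments": {
  "commands": [
    [[0, 0, 0], [0.2, -0.7, 0.2], 1],
    [[0, 0, 0], [0.05, 0, 0], 1],
    [[0, 0, 0], [0.05, 0, 0], 1]
  ]
}}

```text
time_s: 23.33
tool_pos: [0.46, 0.0614, 0.0233]
ee_rot: [0.411, 0.577, 0.41, -0.575]
contact_force: [0.4, 0.1, 0.5]
opening: 1.0
```

```bash
python3 plan.py .4585 .062 .024 -18.8 1 36
```

```text
at [0.46   0.0614 0.0233] psi -19.01 turn [-0.004 -0.002 -0.003] n 1 F [0.4 0.1 0.5] q7 -0.93
[[[-0.004, -0.002, -0.003], [-0.07, -0.16, 0.0], 1.0]]
```

Emit:
{"name": "arm_command", "arguments": {
  "commands": [
    [[0, 0, 0], [0.05, -0.1, 0], 0],
    [[0, 0, 0], [0.05, 0, 0], 0],
    [[0, 0, 0], [0.05, 0, 0], 0],
    [[0, 0, 0], [0, 0, 0], 0],
    [[0, 0, 0], [0, 0, 0], 0],
    [[0, 0, 0], [0, 0, 0], 0]
  ]
}}

```text
time_s: 23.83
tool_pos: [0.4607, 0.0616, 0.0249]
ee_rot: [0.412, 0.578, 0.409, -0.573]
contact_force: [-0.8, 0.3, -0.8]
opening: 0.693
```

Emit:
{"name": "arm_command", "arguments": {
  "commands": [
    [[0, 0, 0], [-2, 0, 0], 0],
    [[0, 0, 0], [-3.0, 0, 0], 0],
    [[0, 0, 0], [-3.0, 0, 0], 0],
    [[0, 0, 0], [-2, 0, 0], 0],
    [[0, 0, 0], [-0.3, 0, 0], 0]
  ]
}}

```text
time_s: 24.25
tool_pos: [0.458, 0.0619, 0.1302]
ee_rot: [0.412, 0.577, 0.41, -0.574]
contact_force: [1.0, -0.7, -1.8]
opening: 0.688
```

```bash
python3 plan.py .6108 .0415 .14 5.35 0 30
```

```text
at [0.458  0.0619 0.1302] psi -18.93 turn [-0.424 -0.001 -0.004] n 6 F [ 1.  -0.7 -1.8] q7 -0.79
[[[-0.071, 0.0, -0.001], [-0.15, 2.52, -0.51], 0.0], [[-0.071, 0.0, -0.001], [-0.16, 2.55, -0.33], 0.0], [[-0.071, 0.0, -0.001], [-0.16, 2.57, -0.15], 0.0], [[-0.071, 0.0, -0.001], [-0.16, 2.57, 0.04], 0.0], [[-0.071, 0.0, -0.001], [-0.16, 2.56, 0.22], 0.0], [[-0.071, 0.0, -0.001], [-0.16, 2.54, 0.4], 0.0]]
```

Emit:
{"name": "arm_command", "arguments": {
  "commands": [
    [[-0.071, 0, 0], [-0.1, 2.6, -0.5], 0],
    [[-0.071, 0, 0], [-0.1, 2.6, -0.33], 0],
    [[-0.071, 0, 0], [-0.1, 2.6, -0.15], 0],
    [[-0.071, 0, 0], [-0.1, 2.6, 0.04], 0],
    [[-0.071, 0, 0], [0, 2.5, 0.22], 0],
    [[-0.071, 0, 0], [0, 1.4, 0.3], 0],
    [[0, 0, 0], [0, 0.3, 0], 0],
    [[0, 0, 0], [0, 0, 0], 0]
  ]
}}

```text
time_s: 24.92
tool_pos: [0.6086, 0.04, 0.1321]
ee_rot: [0.529, 0.471, 0.526, -0.471]
contact_force: [-0.0, 0.1, -0.6]
opening: 0.688
```

```bash
python3 plan.py .6108 .0415 .07 5.35 0 30
```

```text
at [0.6086 0.04   0.1321] psi 6.47 turn [ 0.02   0.003 -0.004] n 3 F [-0.   0.1 -0.6] q7 -0.34
[[[0.007, 0.001, -0.001], [2.07, 0.07, -0.05], 0.0], [[0.007, 0.001, -0.001], [2.07, 0.07, -0.05], 0.0], [[0.007, 0.001, -0.001], [2.07, 0.08, -0.05], 0.0]]
```

Emit:
{"name": "arm_command", "arguments": {
  "commands": [
    [[0.01, 0, 0], [2.0, 0.1, -0.1], 0],
    [[0.01, 0, 0], [2.0, 0.1, -0.1], 0],
    [[0, 0, 0], [1.6, 0, -0.1], 0],
    [[0, 0, 0], [0.5, 0, 0], 0],
    [[0, 0, 0], [0.1, 0, 0], 0]
  ]
}}

```text
time_s: 25.33
tool_pos: [0.6059, 0.0441, 0.0666]
ee_rot: [0.522, 0.478, 0.519, -0.479]
contact_force: [0.8, 0.3, -0.5]
opening: 0.687
```

```bash
python3 plan.py .6108 .0415 .031 5.35 0 30
```

```text
at [0.6059 0.0441 0.0666] psi 4.77 turn [-0.01   0.004 -0.001] n 2 F [ 0.8  0.3 -0.5] q7 -0.41
[[[-0.005, 0.002, 0.0], [1.78, 0.23, 0.14], 0.0], [[-0.005, 0.002, 0.0], [1.78, 0.23, 0.15], 0.0]]
```

Emit:
{"name": "arm_command", "arguments": {
  "commands": [
    [[-0.01, 0, 0], [0.7, 0.5, 0.2], 0],
    [[0, 0, 0], [1.0, 0, 0], 0],
    [[0, 0, 0], [0.7, 0, 0], 0],
    [[0, 0, 0], [0.2, 0, 0], 0]
  ]
}}

```text
time_s: 25.67
tool_pos: [0.6115, 0.0426, 0.0406]
ee_rot: [0.525, 0.476, 0.521, -0.476]
contact_force: [-0.9, -0.7, -0.2]
opening: 0.69
```

```bash
python3 plan.py .6108 .0415 .031 5.35 0 30
```

```text
at [0.6115 0.0426 0.0406] psi 5.33 turn [-0.     0.004 -0.003] n 1 F [-0.9 -0.7 -0.2] q7 -0.42
[[[0.0, 0.004, -0.003], [0.96, -0.08, 0.1], 0.0]]
```

Emit:
{"name": "arm_command", "arguments": {
  "commands": [
    [[0, 0, 0], [0.5, 0, 0.1], 0],
    [[0, 0, 0], [0.3, 0, 0], 0],
    [[0, 0, 0], [0.2, 0, 0], 0],
    [[0, 0, 0], [0.15, 0, 0], 0]
  ]
}}

```text
time_s: 26.0
tool_pos: [0.612, 0.0413, 0.0282]
ee_rot: [0.525, 0.476, 0.521, -0.476]
contact_force: [-0.1, 0.2, -0.0]
opening: 0.69
```

Emit:
{"name": "arm_command", "arguments": {
  "commands": [
    [[0, 0, 0], [0.1, 0, 0], 0],
    [[0, 0, 0], [0.05, 0, 0], 0]
  ]
}}

```text
time_s: 26.17
tool_pos: [0.612, 0.0413, 0.028]
ee_rot: [0.525, 0.476, 0.52, -0.477]
contact_force: [-1.8, -0.1, 3.6]
opening: 0.691
```

Emit:
{"name": "arm_command", "arguments": {
  "commands": [
    [[0, 0, 0], [0, 0, 0], 1],
    [[0, 0, 0], [0, 0, 0], 1],
    [[0, 0, 0], [0, 0, 0], 1],
    [[0, 0, 0], [0, 0, 0], 1],
    [[0, 0, 0], [-2.0, 0, 0], 1],
    [[0, 0, 0], [-3.5, 0, 0], 1],
    [[0, 0, 0], [-3.5, 0, 0], 1],
    [[0, 0, 0], [-3.5, 0, 0], 1]
  ]
}}

```text
time_s: 26.83
tool_pos: [0.607, 0.0412, 0.1489]
ee_rot: [0.521, 0.473, 0.524, -0.48]
contact_force: [1.2, -0.0, -0.4]
opening: 1.0
```

```bash
python3 plan.py .46 -.24 .18 79 1 30
```

```text
at [0.607  0.0412 0.1489] psi 5.33 turn [-1.286 -0.003  0.011] n 11 F [ 1.2 -0.  -0.4] q7 -0.34
[[[-0.117, 0.0, 0.001], [-0.26, -1.57, 2.42], 1.0], [[-0.117, 0.0, 0.001], [-0.26, -1.84, 2.22], 1.0], [[-0.117, 0.0, 0.001], [-0.26, -2.09, 1.99], 1.0], [[-0.117, 0.0, 0.001], [-0.26, -2.31, 1.74], 1.0], [[-0.117, 0.0, 0.001], [-0.26, -2.49, 1.46], 1.0], [[-0.117, 0.0, 0.001], [-0.27, -2.65, 1.15], 1.0], [[-0.117, 0.0, 0.001], [-0.27, -2.76, 0.84], 1.0], [[-0.117, 0.0, 0.001], [-0.27, -2.84, 0.51], 1.0]]
[[[-0.117, 0.0, 0.001], [-0.27, -2.88, 0.18], 1.0], [[-0.117, 0.0, 0.001], [-0.28, -2.88, -0.16], 1.0], [[-0.117, 0.0, 0.001], [-0.28, -2.84, -0.5], 1.0]]
```

Emit:
{"name": "arm_command", "arguments": {
  "commands": [
    [[-0.117, 0, 0], [-0.3, -1.57, 2.42], 1],
    [[-0.117, 0, 0], [-0.3, -1.84, 2.22], 1],
    [[-0.117, 0, 0], [-0.3, -2.09, 1.99], 1],
    [[-0.117, 0, 0], [-0.3, -2.31, 1.74], 1],
    [[-0.117, 0, 0], [-0.3, -2.49, 1.46], 1],
    [[-0.117, 0, 0], [-0.3, -2.65, 1.15], 1],
    [[-0.117, 0, 0], [-0.3, -2.76, 0.84], 1],
    [[-0.117, 0, 0], [-0.3, -2.84, 0.51], 1]
  ]
}}

```text
time_s: 27.5
tool_pos: [0.5072, -0.1624, 0.1849]
ee_rot: [0.69, 0.171, 0.682, -0.171]
contact_force: [0.7, -0.6, 0.3]
opening: 0.998
```

Emit:
{"name": "arm_command", "arguments": {
  "commands": [
    [[-0.117, 0, 0], [-0.2, -2.6, 0.2], 1],
    [[-0.117, 0, 0], [0, -1.5, -0.1], 1],
    [[-0.1, 0, 0], [0, -0.4, 0], 1],
    [[0, 0, 0], [0, 0, 0], 1]
  ]
}}

```text
time_s: 27.83
tool_pos: [0.4847, -0.2146, 0.1872]
ee_rot: [0.709, 0.048, 0.702, -0.052]
contact_force: [0.6, 0.4, -0.3]
opening: 1.002
```

```bash
python3 look.py 6; python3 - <<'E'
from fit import *
p,r=tool(); print(p)
for n,P in pts('6').items():
    for c in((.6108,.0415),(.6149,-.0021),(.619,-.046)):
        q=P[(np.abs((P[:,1]-c[1])+ .09*(P[:,0]-c[0]))<.022)&(np.abs(P[:,0]-c[0])<.05)&(P[:,2]>.035)&(P[:,2]<.07)]
        print(n,rect(q),np.percentile(q[:,2],[20,50,95]).round(4))
    q=sel(P,(.403,-.32),.07,.065,.09); print(n,'cans',len(q),q.mean(0))
    print('grip',rect(sel(P,(.592,-.278),.06,.02,.075)), 'hi',rect(sel(P,(.592,-.278),.06,.058,.075)))
    # plate: half-plane limited
    q=sel(P,(.592,-.278),.135,.0055,.0145)
    # exclude carrier-block/tray
    q=q[(q[:,1]<-.15)&(q[:,0]>.5)]
    print('plate',rect(q,.7))
E
python3 plan.py .592 -.278 .12 79 1 30
```

```text
[ 0.48533092 -0.21294201  0.18727297]
top (array([0.6106, 0.0407]), np.float64(5.0), np.float64(0.0584), np.float64(0.031), 257) [0.048  0.0506 0.0601]
top (array([ 0.6142, -0.0025]), np.float64(6.5), np.float64(0.0586), np.float64(0.0315), 265) [0.0481 0.0509 0.0603]
top (array([ 0.6179, -0.0447]), np.float64(6.0), np.float64(0.0583), np.float64(0.0314), 269) [0.0476 0.0508 0.0604]
top cans 241 [ 0.40447211 -0.30868711  0.07680178]
grip (array([ 0.5909, -0.2778]), np.float64(167.5), np.float64(0.0567), np.float64(0.0359), 336) hi (array([ 0.5919, -0.2784]), np.float64(167.0), np.float64(0.0412), np.float64(0.0361), 180)
plate (array([ 0.6155, -0.2409]), np.float64(82.5), np.float64(0.1681), np.float64(0.1159), 1151)
scene (array([0.613 , 0.0417]), np.float64(4.5), np.float64(0.0589), np.float64(0.0322), 280) [0.0465 0.0499 0.059 ]
scene (array([ 0.6172, -0.002 ]), np.float64(5.0), np.float64(0.0584), np.float64(0.0311), 280) [0.0473 0.0501 0.0598]
scene (array([ 0.6206, -0.0442]), np.float64(5.0), np.float64(0.0582), np.float64(0.0311), 280) [0.0474 0.0506 0.0599]
scene cans 243 [ 0.40910389 -0.31555813  0.07577856]
grip (array([ 0.5959, -0.278 ]), np.float64(167.5), np.float64(0.0543), np.float64(0.0358), 430) hi (array([ 0.5943, -0.278 ]), np.float64(170.0), np.float64(0.0403), np.float64(0.0351), 191)
plate (array([ 0.5927, -0.2779]), np.float64(78.5), np.float64(0.249), np.float64(0.0858), 2192)
at [ 0.4853 -0.2129  0.1873] psi 81.49 turn [0.044 0.01  0.004] n 5 F [ 0.7  0.3 -0. ] q7 1.38
[[[0.009, 0.002, 0.001], [1.37, -0.97, 2.29], 1.0], [[0.009, 0.002, 0.001], [1.37, -0.95, 2.3], 1.0], [[0.009, 0.002, 0.001], [1.36, -0.93, 2.31], 1.0], [[0.009, 0.002, 0.001], [1.36, -0.91, 2.32], 1.0], [[0.009, 0.002, 0.001], [1.35, -0.89, 2.33], 1.0]]
```

View pics/top6.png

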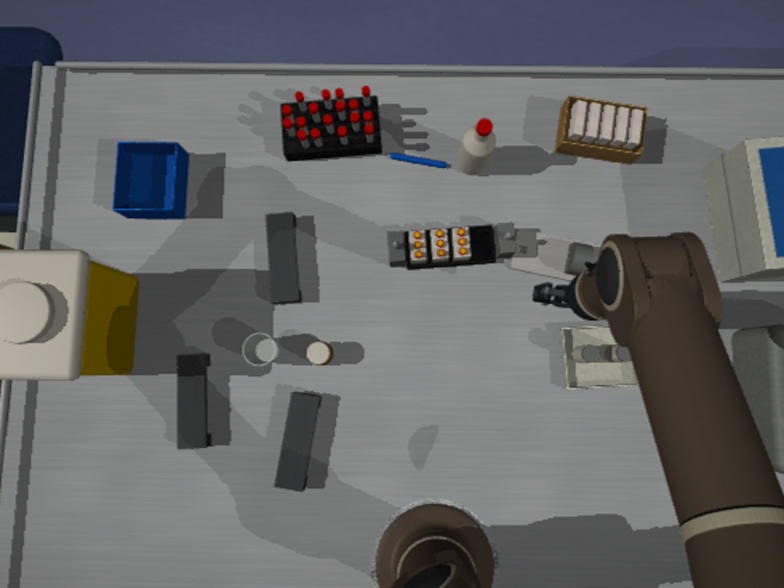

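View pics/scene6.png

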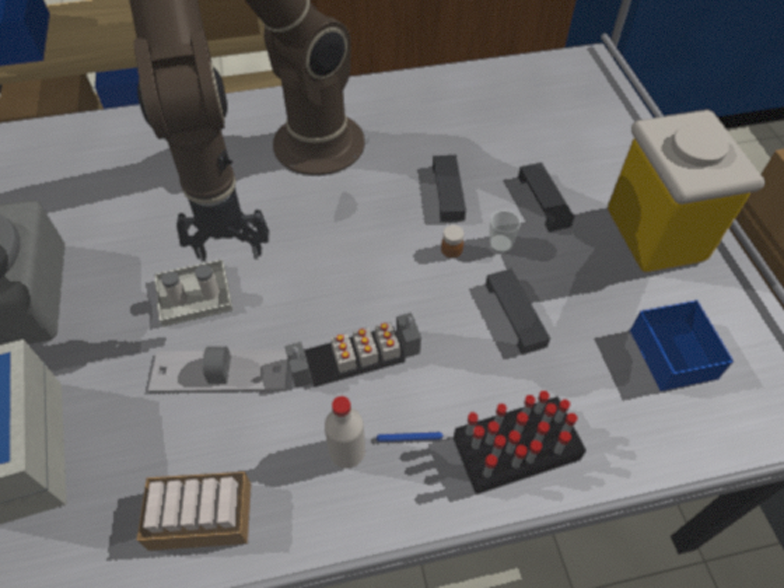

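All three cassettes are in bays, with tops at z about 0.050 m. The cover grip is at (216,365) in the scene view. I'll approach it.

Emit:
{"name": "arm_command", "arguments": {
  "commands": [
    [[0.009, 0.002, 0], [0.5, -0.97, 2.3], 1],
    [[0.009, 0.002, 0], [0.8, -0.95, 2.3], 1],
    [[0.009, 0.002, 0], [1, -0.93, 2.3], 1],
    [[0.009, 0.002, 0], [1, -0.91, 2.2], 1],
    [[0.009, 0.002, 0], [0.5, -0.5, 1.2], 1],
    [[0, 0, 0], [0, 0, 0.2], 1],
    [[0, 0, 0], [0, 0, 0], 1]
  ]
}}

```text
time_s: 28.52
tool_pos: [0.5895, -0.2656, 0.149]
ee_rot: [0.704, 0.072, 0.703, -0.075]
contact_force: [-0.6, 0.9, 0.4]
opening: 1.002
```

```bash
python3 plan.py .592 -.2782 .1 78.5 1 30
```

```text
at [ 0.5895 -0.2656  0.149 ] psi 78.01 turn [-0.009  0.001  0.004] n 2 F [-0.6  0.9  0.4] q7 1.31
[[[-0.004, 0.001, 0.002], [2.45, -0.58, 0.25], 1.0], [[-0.004, 0.001, 0.002], [2.45, -0.59, 0.25], 1.0]]
```

Emit:
{"name": "arm_command", "arguments": {
  "commands": [
    [[-0.009, 0, 0.004], [1.0, -1.1, 0.4], 1],
    [[0, 0, 0], [2.0, 0, 0.1], 1],
    [[0, 0, 0], [1.5, 0, 0], 1],
    [[0, 0, 0], [0.3, 0, 0], 1],
    [[0, 0, 0], [0, 0, 0], 1]
  ]
}}

```text
time_s: 28.93
tool_pos: [0.592, -0.2753, 0.1]
ee_rot: [0.705, 0.07, 0.703, -0.07]
contact_force: [-0.9, 0.7, -0.0]
opening: 1.001
```

```bash
python3 plan.py .592 -.2782 .04 78.5 1 30
```

```text
at [ 0.592  -0.2753  0.1   ] psi 78.71 turn [ 0.004  0.003 -0.   ] n 3 F [-0.9  0.7 -0. ] q7 1.3
[[[0.001, 0.001, 0.0], [2.0, -0.09, 0.01], 1.0], [[0.001, 0.001, 0.0], [2.0, -0.09, 0.02], 1.0], [[0.001, 0.001, 0.0], [2.0, -0.09, 0.02], 1.0]]
```

Emit:
{"name": "arm_command", "arguments": {
  "commands": [
    [[0, 0.003, 0], [2.0, -0.2, 0], 1],
    [[0, 0, 0], [2.0, -0.1, 0], 1],
    [[0, 0, 0], [1.8, 0, 0], 1],
    [[0, 0, 0], [0.9, 0, 0], 1],
    [[0, 0, 0], [0.3, 0, 0], 1],
    [[0, 0, 0], [0, 0, 0], 1]
  ]
}}

```text
time_s: 29.43
tool_pos: [0.5921, -0.2796, 0.032]
ee_rot: [0.705, 0.069, 0.702, -0.071]
contact_force: [0.3, -0.5, 0.0]
opening: 0.997
```

```bash
python3 plan.py .592 -.2782 .015 78.5 1 30
```

```text
at [ 0.5921 -0.2796  0.032 ] psi 78.64 turn [0.002 0.004 0.001] n 1 F [ 0.3 -0.5  0. ] q7 1.26
[[[0.002, 0.004, 0.001], [1.7, 0.14, -0.05], 1.0]]
```

Emit:
{"name": "arm_command", "arguments": {
  "commands": [
    [[0.002, 0.004, 0], [0.8, 0.1, 0], 1],
    [[0, 0, 0], [0.5, 0, 0], 1],
    [[0, 0, 0], [0.2, 0, 0], 1],
    [[0, 0, 0], [0, 0, 0], 1]
  ]
}}

```text
time_s: 29.77
tool_pos: [0.5941, -0.2791, 0.0191]
ee_rot: [0.705, 0.07, 0.702, -0.072]
contact_force: [-0.2, 0.1, -0.4]
opening: 0.999
```

```bash
python3 plan.py .592 -.2782 .015 78.5 1 30
```

```text
at [ 0.5941 -0.2791  0.0191] psi 78.49 turn [-0.     0.004  0.002] n 1 F [-0.2  0.1 -0.4] q7 1.24
[[[0.0, 0.004, 0.002], [0.41, 0.04, -0.23], 1.0]]
```

Emit:
{"name": "arm_command", "arguments": {
  "commands": [
    [[0, 0.004, 0.002], [0.3, 0, -0.2], 1],
    [[0, 0, 0], [0.05, 0, 0], 0],
    [[0, 0, 0], [0.05, 0, 0], 0],
    [[0, 0, 0], [0.05, 0, 0], 0],
    [[0, 0, 0], [0.05, 0, 0], 0],
    [[0, 0, 0], [0.05, 0, 0], 0],
    [[0, 0, 0], [0, 0, 0], 0],
    [[0, 0, 0], [0, 0, 0], 0]
  ],
  "grip_force": 80
}}

```text
time_s: 30.43
tool_pos: [0.5929, -0.2792, 0.0151]
ee_rot: [0.704, 0.071, 0.703, -0.071]
contact_force: [0.2, 0.3, -1.0]
opening: 0.41
```

```bash
python3 plan.py .592 -.2782 .12 78.5 0 30
```

```text
at [ 0.5929 -0.2792  0.0151] psi 78.48 turn [-0.     0.002  0.001] n 4 F [ 0.2  0.3 -1. ] q7 1.24
[[[0.0, 0.001, 0.0], [-2.62, 0.02, -0.02], 0.0], [[0.0, 0.001, 0.0], [-2.62, 0.02, -0.02], 0.0], [[0.0, 0.001, 0.0], [-2.62, 0.02, -0.02], 0.0], [[0.0, 0.001, 0.0], [-2.62, 0.02, -0.03], 0.0]]
```

Emit:
{"name": "arm_command", "arguments": {
  "commands": [
    [[0, 0, 0], [0, 0, 0], 0],
    [[0, 0, 0], [-1.0, 0, 0], 0],
    [[0, 0, 0], [-2.0, 0, 0], 0],
    [[0, 0, 0], [-2.5, 0, 0], 0],
    [[0, 0, 0], [-3, 0, 0], 0],
    [[0, 0, 0], [-3, 0, 0], 0],
    [[0, 0, 0], [-1.5, 0, 0], 0],
    [[0, 0, 0], [-0.3, 0, 0], 0]
  ],
  "grip_force": 110
}}

```text
time_s: 31.1
tool_pos: [0.5864, -0.277, 0.148]
ee_rot: [0.698, 0.072, 0.709, -0.069]
contact_force: [1.7, -1.3, -5.4]
opening: 0.413
```

```bash
python3 look.py 7; python3 - <<'E'
from fit import *
p,r=tool(); print(p, r.as_matrix().round(3))
for n,P in pts('7').items():
    q=sel(P,p[:2],.14,p[2]-.03,p[2]+.0)
    print(n,len(q),np.median(q[:,2]),rect(q,.7))
    A=np.c_[q[:,:2]-p[:2],np.ones(len(q))]
    m=np.ones(len(q),bool)
    for _ in range(4):
        s=np.linalg.lstsq(A[m],q[m,2],rcond=None)[0]; m=np.abs(A@s-q[:,2])<.004
    print('plane slope',s.round(4),m.sum())
E
python3 plan.py .617 -.024 .19 95.35 0 25
```

```text
[ 0.58589968 -0.27704775  0.14588623] [[-0.016  0.198  0.98 ]
 [ 0.006  0.98  -0.198]
 [-1.     0.003 -0.017]]
top 2006 0.14256658036204212 (array([ 0.5854, -0.2755]), np.float64(78.5), np.float64(0.25), np.float64(0.0829), 2006)
plane slope [-0.0121  0.0052  0.1425] 1891
scene 2523 0.14169034409575257 (array([ 0.5869, -0.2753]), np.float64(79.0), np.float64(0.2507), np.float64(0.0848), 2523)
plane slope [-0.0137  0.0068  0.1419] 2320
at [ 0.5859 -0.277   0.1459] psi 78.58 turn [-0.293 -0.016 -0.005] n 11 F [ 0.4 -1.2 -5.7] q7 1.34
[[[-0.027, -0.001, 0.0], [-0.39, 2.31, -0.18], 0.0], [[-0.027, -0.001, 0.0], [-0.39, 2.32, -0.12], 0.0], [[-0.027, -0.001, 0.0], [-0.39, 2.32, -0.06], 0.0], [[-0.027, -0.001, 0.0], [-0.39, 2.32, 0.0], 0.0], [[-0.027, -0.001, 0.0], [-0.4, 2.32, 0.06], 0.0], [[-0.027, -0.001, 0.0], [-0.4, 2.32, 0.13], 0.0], [[-0.027, -0.001, 0.0], [-0.4, 2.31, 0.19], 0.0], [[-0.027, -0.001, 0.0], [-0.4, 2.3, 0.25], 0.0]]
[[[-0.027, -0.001, 0.0], [-0.4, 2.3, 0.31], 0.0], [[-0.027, -0.001, 0.0], [-0.4, 2.29, 0.37], 0.0], [[-0.027, -0.001, 0.0], [-0.4, 2.28, 0.44], 0.0]]
```

View pics/scene7.png

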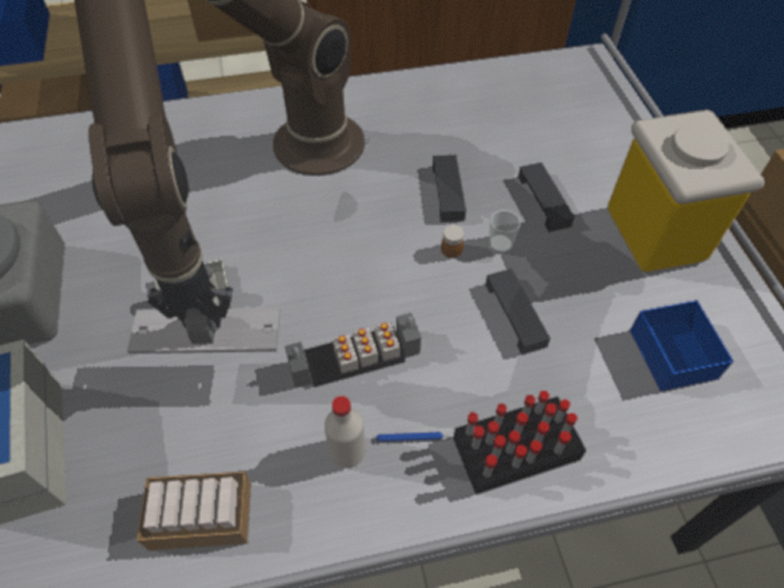

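Emit:
{"name": "arm_command", "arguments": {
  "commands": [
    [[-0.027, -0.005, 0], [-0.6, 2.3, -0.2], 0],
    [[-0.027, -0.005, 0], [-0.4, 2.3, -0.1], 0],
    [[-0.027, -0.005, 0], [-0.4, 2.3, -0.1], 0],
    [[-0.027, 0, 0], [-0.4, 2.3, 0], 0],
    [[-0.027, 0, 0], [-0.3, 2.3, 0.1], 0],
    [[-0.027, 0, 0], [-0.2, 2.3, 0.1], 0],
    [[-0.027, 0, 0], [-0.2, 2.3, 0.2], 0],
    [[-0.027, 0, 0], [-0.2, 2.3, 0.2], 0]
  ]
}}

```text
time_s: 31.87
tool_pos: [0.5991, -0.0853, 0.1622]
ee_rot: [0.701, -0.007, 0.714, 0.012]
contact_force: [0.6, 0.2, -6.0]
opening: 0.41
```

```bash
python3 plan.py .6167 -.0256 .17 95.35 0 25
```

```text
at [ 0.5991 -0.0853  0.1622] psi 91.56 turn [-0.066 -0.018 -0.007] n 3 F [ 0.6  0.2 -6. ] q7 1.24
[[[-0.022, -0.006, -0.002], [-0.26, 1.97, 0.64], 0.0], [[-0.022, -0.006, -0.002], [-0.26, 1.96, 0.68], 0.0], [[-0.022, -0.006, -0.002], [-0.26, 1.94, 0.73], 0.0]]
```

Emit:
{"name": "arm_command", "arguments": {
  "commands": [
    [[-0.022, -0.006, -0.002], [-0.3, 1.9, 0.6], 0],
    [[-0.022, -0.006, -0.002], [-0.3, 1.5, 0.6], 0],
    [[-0.015, -0.006, -0.002], [-0.2, 0.8, 0.4], 0],
    [[0, 0, 0], [0, 0.2, 0], 0],
    [[0, 0, 0], [0, 0, 0], 0]
  ]
}}

```text
time_s: 32.28
tool_pos: [0.6089, -0.0218, 0.1672]
ee_rot: [0.704, -0.038, 0.708, 0.043]
contact_force: [-0.1, -0.0, -6.1]
opening: 0.41
```

```bash
python3 plan.py .6167 -.0256 .15 95.35 0 25
```

```text
at [ 0.6089 -0.0218  0.1672] psi 96.5 turn [ 0.02  -0.005 -0.007] n 1 F [-0.1 -0.  -6.1] q7 1.21
[[[0.02, -0.005, -0.007], [1.72, -0.48, 0.74], 0.0]]
```

Emit:
{"name": "arm_command", "arguments": {
  "commands": [
    [[0.02, -0.005, -0.007], [0.4, -0.4, 0.7], 0],
    [[0, 0, 0], [1.0, 0, 0], 0],
    [[0, 0, 0], [1.0, 0, 0], 0],
    [[0, 0, 0], [0.6, 0, 0], 0],
    [[0, 0, 0], [0.1, 0, 0], 0],
    [[0, 0, 0], [0, 0, 0], 0]
  ]
}}

```text
time_s: 32.78
tool_pos: [0.6152, -0.0314, 0.1295]
ee_rot: [0.705, -0.031, 0.708, 0.028]
contact_force: [-0.2, -0.4, -6.6]
opening: 0.408
```

```bash
python3 plan.py .6167 -.0256 .125 95.35 0 25; python3 look.py 8; cat > cov.py <<'E'
from fit import *
import sys
p,r=tool(); print(p.round(4), r.as_matrix().round(3).tolist())
for n,P in pts(sys.argv[1]).items():
    q=sel(P,p[:2],.14,p[2]-.014,p[2]+.004)
    print(n,len(q),np.median(q[:,2]).round(4),rect(q,.7))
    A=np.c_[q[:,:2]-p[:2],np.ones(len(q))]
    m=np.ones(len(q),bool)
    for _ in range(4):
        s=np.linalg.lstsq(A[m],q[m,2],rcond=None)[0]; m=np.abs(A@s-q[:,2])<.004
    print('plane slope',s.round(4),m.sum())
E
python3 cov.py 8
python3 - <<'E'
from h import *
im=np.load('top8.npz')['im']; save(im[145:205,260:400],'t8c.png',5.5)
im=np.load('scene8.npz')['im']; save(im[200:300,180:320],'s8c.png',5.5)
E
```

```text
at [ 0.6152 -0.0314  0.1295] psi 94.79 turn [-0.01  -0.005  0.003] n 1 F [-0.2 -0.4 -6.6] q7 1.16
[[[-0.01, -0.005, 0.003], [0.45, 0.57, 0.2], 0.0]]
[ 0.6154 -0.0312  0.1302] [[-0.004, -0.084, 0.996], [-0.004, 0.996, 0.084], [-1.0, -0.003, -0.004]]
top 1359 0.124 (array([6.113e-01, 3.000e-04]), np.float64(94.5), np.float64(0.1877), np.float64(0.0834), 1359)
plane slope [-0.0072 -0.002   0.1241] 1249
scene 2394 0.1239 (array([ 0.6157, -0.0299]), np.float64(95.0), np.float64(0.2495), np.float64(0.085), 2394)
plane slope [-0.0015 -0.0016  0.1239] 2185
```

View pics/t8c.png

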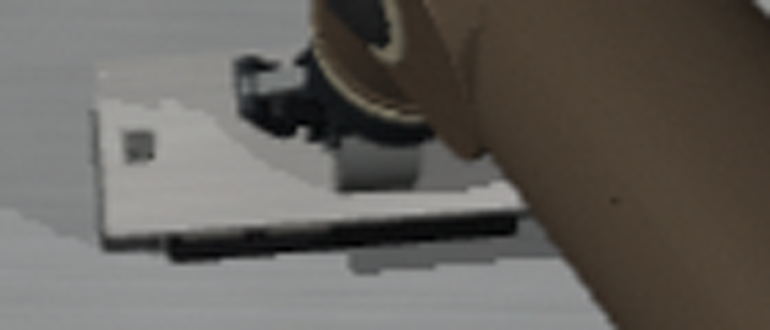

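View pics/s8c.png

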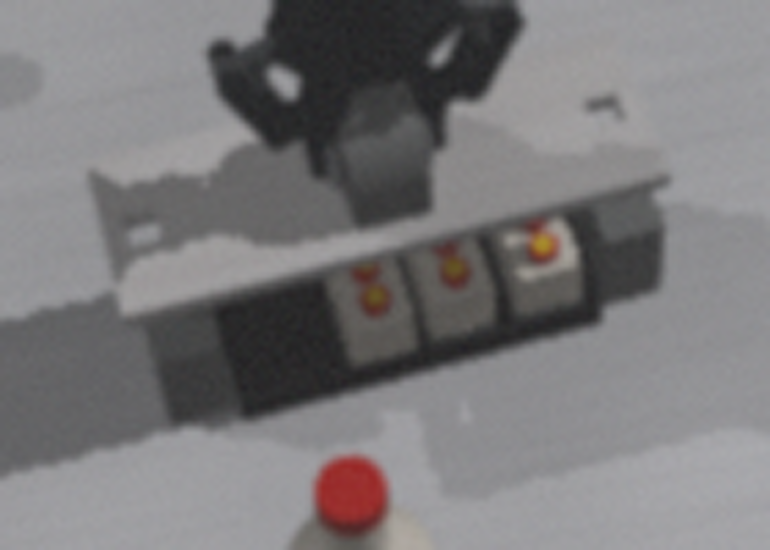

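Emit:
{"name": "arm_command", "arguments": {
  "commands": [
    [[-0.007, -0.005, 0.003], [0.4, 0.6, 0.2], 0],
    [[0, 0, 0], [0.3, 0, 0], 0],
    [[0, 0, 0], [0, 0, 0], 0]
  ]
}}

```text
time_s: 33.13
tool_pos: [0.6177, -0.0246, 0.1235]
ee_rot: [0.708, -0.032, 0.705, 0.032]
contact_force: [-0.5, 0.8, -6.0]
opening: 0.407
```

```bash
python3 plan.py .617 -.0254 .115 95.2 0 25
```

```text
at [ 0.6177 -0.0246  0.1235] psi 95.2 turn [-0.     0.003 -0.   ] n 1 F [-0.5  0.8 -6. ] q7 1.16
[[[0.0, 0.003, 0.0], [0.85, -0.07, -0.08], 0.0]]
```

Emit:
{"name": "arm_command", "arguments": {
  "commands": [
    [[0, 0.003, 0], [0.3, -0.07, -0.07], 0],
    [[0, 0, 0], [0.2, 0, 0], 0],
    [[0, 0, 0], [0, 0, 0], 0]
  ]
}}

```text
time_s: 33.38
tool_pos: [0.6173, -0.0248, 0.1186]
ee_rot: [0.707, -0.032, 0.706, 0.033]
contact_force: [0.4, -0.5, -5.5]
opening: 0.408
```

```bash
python3 look.py 9;python3 cov.py 9; python3 plan.py .617 -.0254 .115 95.2 0 25; python3 - <<'E'
from h import *
im=np.load('top9.npz')['im']; save(im[145:205,260:400],'t9c.png',5.5)
im=np.load('scene9.npz')['im']; save(im[200:300,180:320],'s9c.png',5.5)
E
```

```text
[ 0.6174 -0.0248  0.1188] [[0.001, -0.091, 0.996], [0.0, 0.996, 0.091], [-1.0, 0.0, 0.001]]
top 1328 0.1132 (array([0.6135, 0.0074]), np.float64(95.5), np.float64(0.1866), np.float64(0.0838), 1328)
plane slope [-0.0053  0.0019  0.1131] 1216
scene 2366 0.113 (array([ 0.618 , -0.0233]), np.float64(95.5), np.float64(0.2491), np.float64(0.0845), 2366)
plane slope [-0.0007  0.0017  0.1131] 2161
at [ 0.6174 -0.0248  0.1188] psi 95.25 turn [ 0.001  0.001 -0.   ] n 1 F [ 1.4 -0.6 -6.4] q7 1.15
[[[0.001, 0.001, 0.0], [0.38, -0.05, -0.04], 0.0]]
```

View pics/t9c.png

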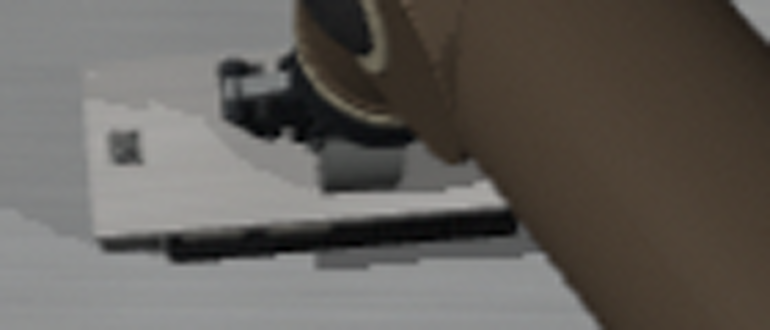

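View pics/s9c.png

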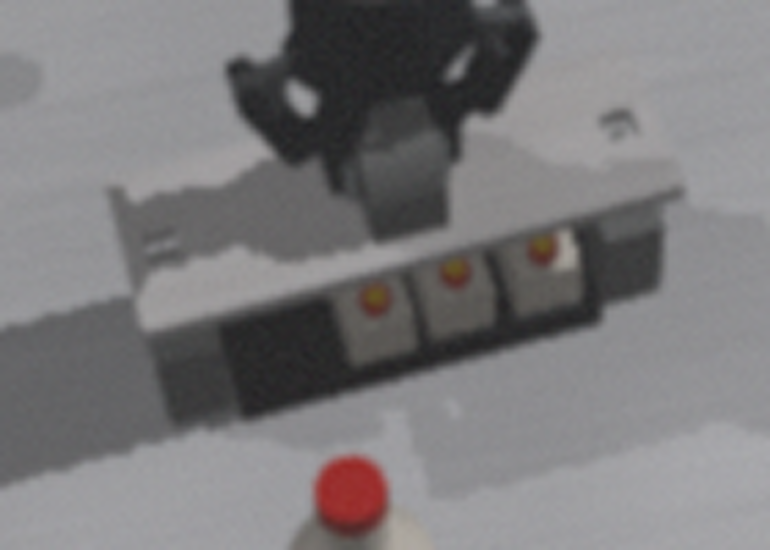

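The cover is aligned over the carrier to within 1 mm, and pin tips show in both holes. I'll descend gently.

Emit:
{"name": "arm_command", "arguments": {
  "commands": [
    [[0, 0, 0], [0.5, -0.02, -0.02], 0],
    [[0, 0, 0], [0.4, 0, 0], 0],
    [[0, 0, 0], [0.2, 0, 0], 0]
  ]
}}

```text
time_s: 33.73
tool_pos: [0.6178, -0.0252, 0.1077]
ee_rot: [0.707, -0.032, 0.705, 0.032]
contact_force: [0.1, 0.1, -6.5]
opening: 0.409
```

```bash
python3 plan.py .6174 -.0250 .0775 95.2 0 25
```

```text
at [ 0.6178 -0.0252  0.1077] psi 95.23 turn [0.001 0.003 0.   ] n 2 F [ 0.1  0.1 -6.5] q7 1.15
[[[0.0, 0.001, 0.0], [1.51, 0.01, -0.02], 0.0], [[0.0, 0.001, 0.0], [1.51, 0.01, -0.02], 0.0]]
```

Emit:
{"name": "arm_command", "arguments": {
  "commands": [
    [[0, 0.003, 0], [0.4, 0.02, -0.04], 0],
    [[0, 0, 0], [0.4, 0, 0], 0],
    [[0, 0, 0], [0.2, 0, 0], 0]
  ]
}}

```text
time_s: 33.98
tool_pos: [0.6171, -0.0251, 0.0963]
ee_rot: [0.706, -0.032, 0.707, 0.032]
contact_force: [0.1, -0.5, -6.2]
opening: 0.413
```

```bash
python3 plan.py .6174 -.0250 .0775 95.2 0 25
```

```text
at [ 0.6171 -0.0251  0.0963] psi 95.22 turn [ 0.    -0.001  0.   ] n 1 F [ 0.1 -0.5 -6.2] q7 1.14
[[[0.0, -0.001, 0.0], [1.88, 0.01, 0.03], 0.0]]
```

Both pins are inside the holes, with no side force. I'll continue down.

Emit:
{"name": "arm_command", "arguments": {
  "commands": [
    [[0, 0, 0], [0.4, 0, 0.02], 0],
    [[0, 0, 0], [0.4, 0, 0], 0],
    [[0, 0, 0], [0.2, 0, 0], 0],
    [[0, 0, 0], [0.1, 0, 0], 0]
  ]
}}

```text
time_s: 34.32
tool_pos: [0.6171, -0.0251, 0.0833]
ee_rot: [0.706, -0.032, 0.707, 0.032]
contact_force: [0.2, 0.8, -5.1]
opening: 0.407
```

```bash
python3 plan.py .6174 -.0250 .0775 95.2 0 25
```

```text
at [ 0.6171 -0.0251  0.0833] psi 95.22 turn [ 0.    -0.002 -0.   ] n 1 F [ 0.2  0.8 -5.1] q7 1.13
[[[0.0, -0.002, 0.0], [0.58, 0.01, 0.04], 0.0]]
```

Emit:
{"name": "arm_command", "arguments": {
  "commands": [
    [[0, -0.002, 0], [0.2, 0, 0], 0],
    [[0, 0, 0], [0.15, 0, 0], 0],
    [[0, 0, 0], [0.1, 0, 0], 0]
  ]
}}

```text
time_s: 34.57
tool_pos: [0.6171, -0.0251, 0.0783]
ee_rot: [0.706, -0.032, 0.706, 0.032]
contact_force: [-0.6, -0.3, -5.8]
opening: 0.409
```

Emit:
{"name": "arm_command", "arguments": {
  "commands": [
    [[0, 0, 0], [0.1, 0, 0], 0],
    [[0, 0, 0], [0.06, 0, 0], 0]
  ]
}}

```text
time_s: 34.73
tool_pos: [0.6171, -0.025, 0.0771]
ee_rot: [0.706, -0.032, 0.706, 0.032]
contact_force: [-3.4, -0.4, 4.1]
opening: 0.41
```

Emit:
{"name": "arm_command", "arguments": {
  "commands": [
    [[0, 0, 0], [0, 0, 0], 0.6],
    [[0, 0, 0], [0, 0, 0], 0.8],
    [[0, 0, 0], [0, 0, 0], 1],
    [[0, 0, 0], [-0.2, 0, 0], 1],
    [[0, 0, 0], [-1.5, 0, 0], 1],
    [[0, 0, 0], [-2.5, 0, 0], 1],
    [[0, 0, 0], [-3, 0, 0], 1],
    [[0, 0, 0], [-3, 0, 0], 1]
  ]
}}

```text
time_s: 35.4
tool_pos: [0.6162, -0.0243, 0.1828]
ee_rot: [0.705, -0.032, 0.707, 0.033]
contact_force: [1.0, -0.1, -0.1]
opening: 0.999
```

```bash
python3 plan.py .5 .2 .26 95 1 36
```

```text
at [ 0.6162 -0.0243  0.1828] psi 95.31 turn [ 0.005 -0.003 -0.002] n 8 F [ 1.  -0.1 -0.1] q7 1.21
[[[0.001, 0.0, 0.0], [-0.96, 2.93, -1.19], 1.0], [[0.001, 0.0, 0.0], [-0.96, 2.93, -1.19], 1.0], [[0.001, 0.0, 0.0], [-0.96, 2.93, -1.19], 1.0], [[0.001, 0.0, 0.0], [-0.96, 2.92, -1.19], 1.0], [[0.001, 0.0, 0.0], [-0.96, 2.92, -1.2], 1.0], [[0.001, 0.0, 0.0], [-0.96, 2.92, -1.2], 1.0], [[0.001, 0.0, 0.0], [-0.96, 2.92, -1.2], 1.0], [[0.001, 0.0, 0.0], [-0.96, 2.92, -1.2], 1.0]]
```

Emit:
{"name": "arm_command", "arguments": {
  "commands": [
    [[0, 0, 0], [-1, 2.9, -1.2], 1],
    [[0, 0, 0], [-1, 2.9, -1.2], 1],
    [[0, 0, 0], [-1, 2.9, -1.2], 1],
    [[0, 0, 0], [-0.8, 2.9, -1.2], 1],
    [[0, 0, 0], [-0.5, 2.9, -1.2], 1],
    [[0, 0, 0], [-0.3, 2.9, -1.2], 1],
    [[0, 0, 0], [0, 2.0, -0.8], 1],
    [[0, 0, 0], [0, 0.6, -0.2], 1]
  ]
}}

```text
time_s: 36.07
tool_pos: [0.5178, 0.1757, 0.2506]
ee_rot: [0.714, -0.03, 0.699, 0.031]
contact_force: [-0.9, -0.3, 0.4]
opening: 0.999
```

```bash
python3 look.py 10; cat > bar.py <<'E'
from fit import *
import sys
print(tool()[0])
for n,P in pts(sys.argv[1]).items():
    q=sel(P,(.617,-.024),.14,.062,.081); q=q[np.abs(q[:,0]-.617)<.07]
    print(n,'cover',np.median(q[:,2]).round(4),rect(q,.7))
    A=np.c_[q[:,:2]-[.617,-.024],np.ones(len(q))]; m=np.ones(len(q),bool)
    for _ in range(4):
        s=np.linalg.lstsq(A[m],q[m,2],rcond=None)[0]; m=np.abs(A@s-q[:,2])<.004
    print('slope',s.round(4))
    for tag,z0 in(('ridge all',.085),('hi',.118)):
        q=sel(P,(.617,-.024),.06,z0,.14); print(tag,rect(q),q[:,2].max().round(4))
    q=sel(P,(.587,.309),.13,.025,.045); print('bar',np.median(q[:,2]).round(4),rect(q,.7))
    q=sel(P,(.403,-.32),.07,.065,.09); print('cans',len(q))
E
python3 bar.py 10
```

```text
[0.51926323 0.17364992 0.25010487]
top cover 0.0718 (array([ 0.6166, -0.0249]), np.float64(95.5), np.float64(0.2481), np.float64(0.0839), 2442)
slope [0.0001 0.0007 0.0718]
ridge all (array([ 0.615 , -0.0241]), np.float64(7.0), np.float64(0.0569), np.float64(0.0356), 353) 0.1318
hi (array([ 0.616 , -0.0244]), np.float64(5.5), np.float64(0.0423), np.float64(0.0351), 232) 0.1318
bar 0.0348 (array([0.5233, 0.303 ]), np.float64(95.0), np.float64(0.0563), np.float64(0.0519), 253)
cans 279
scene cover 0.0715 (array([ 0.6174, -0.0235]), np.float64(95.5), np.float64(0.249), np.float64(0.0854), 2501)
slope [-0.0007  0.0005  0.0716]
ridge all (array([ 0.6207, -0.0236]), np.float64(5.0), np.float64(0.0542), np.float64(0.0355), 381) 0.1314
hi (array([ 0.6188, -0.0236]), np.float64(7.5), np.float64(0.042), np.float64(0.0352), 218) 0.1314
bar 0.0347 (array([0.589 , 0.3103]), np.float64(7.0), np.float64(0.1778), np.float64(0.0567), 1165)
cans 245
```

View pics/scene10.png

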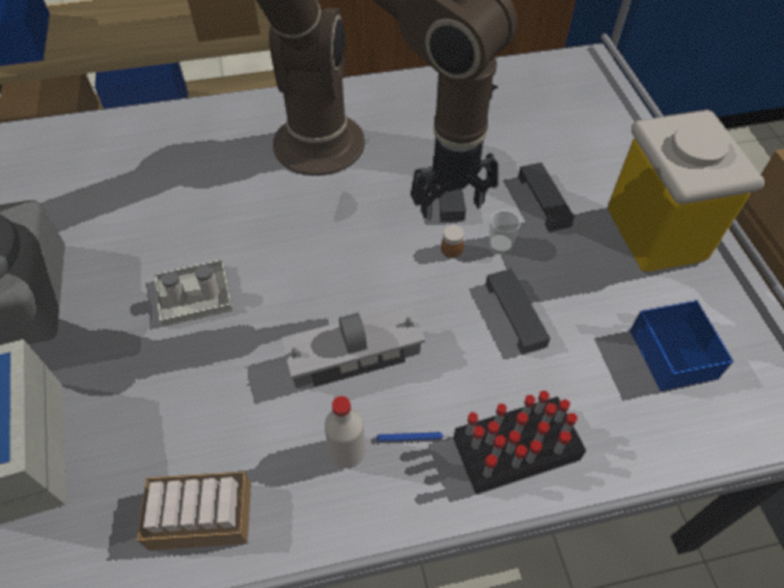

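View pics/top10.png

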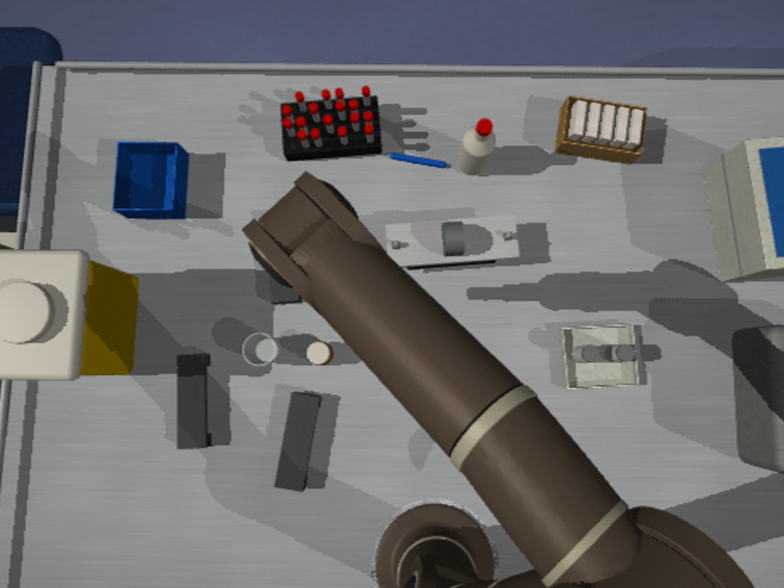

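The cover lies flush: plate top at 0.0717 m, slope under 0.1%. Bar candidates in the scene view, with distance from the base:
- (517,310): 0.66 m
- (545,196): 0.56 m
- (448,188): 0.35 m

The one at (517,310) is farthest, so I'll confirm it in a crop.

```bash
python3 - <<'E'
from h import *
im=np.load('scene10.npz')['im']; save(im[180:260,330:440],'barcrop.png',5)
E
python3 plan.py .5875 .3085 .12 96.2 1 34
```

```text
at [0.5193 0.1736 0.2501] psi 94.91 turn [-0.022  0.022 -0.   ] n 6 F [ 0.4 -1.3 -0.5] q7 0.89
[[[-0.004, 0.004, 0.0], [2.2, 2.14, 1.28], 1.0], [[-0.004, 0.004, 0.0], [2.19, 2.14, 1.29], 1.0], [[-0.004, 0.004, 0.0], [2.19, 2.13, 1.31], 1.0], [[-0.004, 0.004, 0.0], [2.18, 2.13, 1.33], 1.0], [[-0.004, 0.004, 0.0], [2.18, 2.12, 1.34], 1.0], [[-0.004, 0.004, 0.0], [2.17, 2.12, 1.36], 1.0]]
```

View pics/barcrop.png

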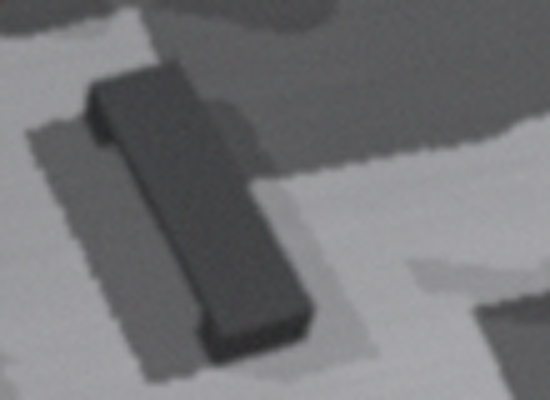

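The crop shows a dark bridge bar with turned-down feet at both ends, so this is the one.

Emit:
{"name": "arm_command", "arguments": {
  "commands": [
    [[-0.004, 0.004, 0], [1.5, 2.1, 1.3], 1],
    [[-0.004, 0.004, 0], [2, 2.1, 1.3], 1],
    [[-0.004, 0.004, 0], [2, 2.1, 1.3], 1],
    [[-0.004, 0.004, 0], [2, 2.1, 1.3], 1],
    [[-0.004, 0.004, 0], [2, 2.1, 1.3], 1],
    [[0, 0, 0], [1.4, 1.2, 0.8], 1],
    [[0, 0, 0], [0.3, 0.3, 0.2], 1],
    [[0, 0, 0], [0, 0, 0], 1]
  ]
}}

```text
time_s: 36.83
tool_pos: [0.6005, 0.285, 0.1323]
ee_rot: [0.708, -0.034, 0.705, 0.024]
contact_force: [0.2, -0.3, 0.2]
opening: 0.995
```

```bash
python3 plan.py .5875 .3085 .06 96.2 1 25
```

```text
at [0.6005 0.285  0.1323] psi 94.73 turn [-0.026  0.004  0.014] n 4 F [ 0.2 -0.3  0.2] q7 0.68
[[[-0.006, 0.001, 0.003], [1.8, 0.64, -0.28], 1.0], [[-0.006, 0.001, 0.003], [1.8, 0.63, -0.28], 1.0], [[-0.006, 0.001, 0.003], [1.8, 0.63, -0.27], 1.0], [[-0.006, 0.001, 0.003], [1.8, 0.62, -0.26], 1.0]]
```

Emit:
{"name": "arm_command", "arguments": {
  "commands": [
    [[-0.013, 0.002, 0.007], [0.8, 1.4, -0.6], 1],
    [[-0.013, 0.002, 0.007], [1.8, 0.8, -0.5], 1],
    [[0, 0, 0], [1.8, 0.2, 0], 1],
    [[0, 0, 0], [1.0, 0, 0], 1],
    [[0, 0, 0], [0.2, 0, 0], 1],
    [[0, 0, 0], [0, 0, 0], 1]
  ]
}}

```text
time_s: 37.33
tool_pos: [0.5892, 0.3031, 0.0773]
ee_rot: [0.707, -0.036, 0.705, 0.037]
contact_force: [1.0, 0.3, 0.3]
opening: 1.001
```

```bash
python3 plan.py .5875 .3085 .03 96.2 1 25
```

```text
at [0.5892 0.3031 0.0773] psi 95.93 turn [-0.005  0.003 -0.001] n 2 F [1.  0.3 0.3] q7 0.63
[[[-0.002, 0.002, 0.0], [2.36, 0.28, -0.06], 1.0], [[-0.002, 0.002, 0.0], [2.36, 0.28, -0.06], 1.0]]
```

Emit:
{"name": "arm_command", "arguments": {
  "commands": [
    [[-0.004, 0.003, 0], [1.8, 0.6, -0.1], 1],
    [[0, 0, 0], [1.8, 0.1, 0], 1],
    [[0, 0, 0], [1.2, 0, 0], 1],
    [[0, 0, 0], [0.5, 0, 0], 1],
    [[0, 0, 0], [0.1, 0, 0], 1]
  ]
}}

```text
time_s: 37.75
tool_pos: [0.5904, 0.3099, 0.0247]
ee_rot: [0.708, -0.036, 0.704, 0.038]
contact_force: [0.1, 0.6, -1.0]
opening: 0.998
```

```bash
python3 plan.py .5875 .3085 .009 96.2 1 25
```

```text
at [0.5904 0.3099 0.0247] psi 96.01 turn [-0.003  0.006 -0.002] n 1 F [ 0.1  0.6 -1. ] q7 0.59
[[[-0.003, 0.006, -0.002], [1.56, -0.11, -0.32], 1.0]]
```

Emit:
{"name": "arm_command", "arguments": {
  "commands": [
    [[-0.003, 0.006, 0], [0.8, -0.1, -0.3], 1],
    [[0, 0, 0], [0.5, 0, 0], 1],
    [[0, 0, 0], [0.2, 0, 0], 1],
    [[0, 0, 0], [0, 0, 0], 1]
  ]
}}

```text
time_s: 38.08
tool_pos: [0.5879, 0.3086, 0.0094]
ee_rot: [0.706, -0.037, 0.706, 0.039]
contact_force: [-0.4, 0.3, -0.0]
opening: 1.002
```

```bash
python3 plan.py .5875 .3085 .009 96.2 1 25
```

```text
at [0.5879 0.3086 0.0094] psi 96.18 turn [-0.     0.001 -0.002] n 1 F [-0.4  0.3 -0. ] q7 0.59
[[[0.0, 0.001, -0.002], [0.04, -0.01, -0.05], 1.0]]
```

Emit:
{"name": "arm_command", "arguments": {
  "commands": [
    [[0, 0, 0], [0, 0, -0.04], 0],
    [[0, 0, 0], [0, 0, 0], 0],
    [[0, 0, 0], [0, 0, 0], 0],
    [[0, 0, 0], [0, 0, 0], 0],
    [[0, 0, 0], [0, 0, 0], 0],
    [[0, 0, 0], [0, 0, 0], 0]
  ],
  "grip_force": 80
}}

```text
time_s: 38.58
tool_pos: [0.5878, 0.3089, 0.0106]
ee_rot: [0.707, -0.037, 0.705, 0.039]
contact_force: [1.1, 1.2, -2.0]
opening: 0.639
```

Emit:
{"name": "arm_command", "arguments": {
  "commands": [
    [[0, 0, 0], [-1.0, 0, 0], 0],
    [[0, 0, 0], [-2.5, 0, 0], 0],
    [[0, 0, 0], [-3, 0, 0], 0],
    [[0, 0, 0], [-3, 0, 0], 0],
    [[0, 0, 0], [-3, 0, 0], 0],
    [[0, 0, 0], [-3, 0, 0], 0],
    [[0, 0, 0], [-1.5, 0, 0], 0],
    [[0, 0, 0], [-0.3, 0, 0], 0]
  ]
}}

```text
time_s: 39.25
tool_pos: [0.584, 0.3063, 0.1899]
ee_rot: [0.703, -0.039, 0.709, 0.038]
contact_force: [0.1, 0.5, -4.0]
opening: 0.637
```

```bash
python3 plan.py .617 -.0251 .19 95.3 0 30; python3 look.py 11; cat > inhand.py <<'E'
from fit import *
import sys
p,r=tool(); M=r.as_matrix(); print(p.round(4),M.round(3).tolist())
for n,P in pts(sys.argv[1]).items():
    f=np.load(n+sys.argv[1]+'.npz')
    L=(P-p)@M   # tool coords
    q=L[(np.abs(L[:,2])<.11)&(np.abs(L[:,1])<.04)&(L[:,0]>-.04)&(L[:,0]<.02)]
    z=P[:,2]
    # ends: deck beyond gripper |z|>.05
    for s in(1,-1):
        e=q[(s*q[:,2]>.055)]
        top=e[e[:,0]<np.percentile(e[:,0],50)+.004] if len(e) else e
        if len(e)>10: print(n,'end',s,len(e),'max|z|',np.percentile(s*e[:,2],98.5).round(4),'y',np.percentile(e[:,1],[2,98]).round(4),'x med',np.median(e[:,0]).round(4))
E
python3 inhand.py 11
```

```text
at [0.584  0.3063 0.1899] psi 96.31 turn [ 0.018 -0.008  0.001] n 12 F [ 0.1  0.5 -4. ] q7 0.71
[[[0.001, -0.001, 0.0], [0.0, -2.78, -0.03], 0.0], [[0.001, -0.001, 0.0], [0.0, -2.78, -0.03], 0.0], [[0.001, -0.001, 0.0], [0.0, -2.78, -0.02], 0.0], [[0.001, -0.001, 0.0], [0.0, -2.78, -0.02], 0.0], [[0.001, -0.001, 0.0], [0.0, -2.78, -0.01], 0.0], [[0.001, -0.001, 0.0], [0.0, -2.78, -0.01], 0.0], [[0.001, -0.001, 0.0], [0.0, -2.78, -0.01], 0.0], [[0.001, -0.001, 0.0], [0.0, -2.78, 0.0], 0.0]]
[[[0.001, -0.001, 0.0], [0.0, -2.78, 0.0], 0.0], [[0.001, -0.001, 0.0], [0.0, -2.78, 0.01], 0.0], [[0.001, -0.001, 0.0], [0.0, -2.78, 0.01], 0.0], [[0.001, -0.001, 0.0], [0.0, -2.78, 0.01], 0.0]]
[0.5836 0.3059 0.1875] [[-0.01, -0.11, 0.994], [-0.003, 0.994, 0.11], [-1.0, -0.002, -0.01]]
top end -1 353 max|z| 0.0906 y [-0.027   0.0272] x med -0.0263
scene end 1 489 max|z| 0.0919 y [-0.0269  0.0275] x med -0.0247
scene end -1 120 max|z| 0.0899 y [-0.0269  0.0165] x med -0.0257
```

View pics/scene11.png

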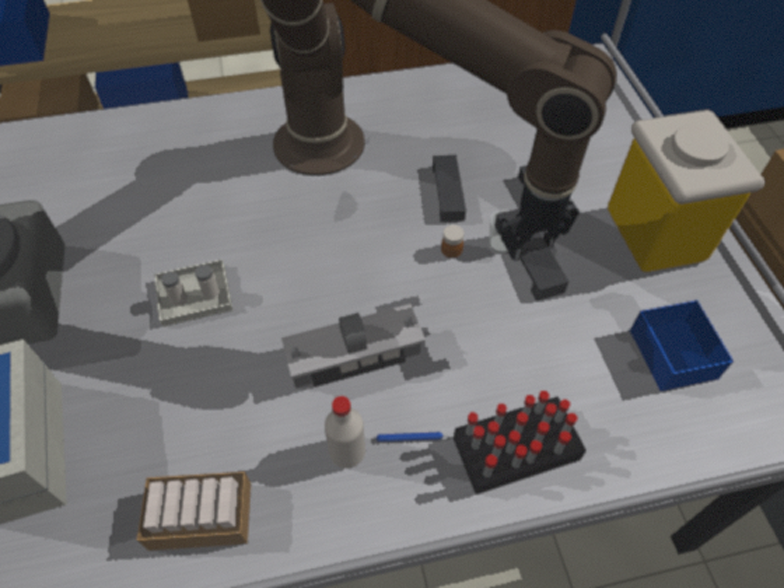

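Emit:
{"name": "arm_command", "arguments": {
  "commands": [
    [[0.001, -0.001, 0], [0, -2.8, 0], 0],
    [[0.001, -0.001, 0], [-0.1, -2.8, 0], 0],
    [[0.001, -0.001, 0], [-0.1, -2.8, 0], 0],
    [[0.001, -0.001, 0], [-0.1, -2.8, 0], 0],
    [[0.001, -0.001, 0], [-0.1, -2.8, 0], 0],
    [[0.001, -0.001, 0], [0, -2.8, 0], 0],
    [[0.001, -0.001, 0], [0, -2.8, 0], 0],
    [[0.001, -0.001, 0], [0, -2.8, 0], 0]
  ]
}}

```text
time_s: 40.02
tool_pos: [0.5991, 0.0806, 0.1766]
ee_rot: [0.698, -0.042, 0.714, 0.042]
contact_force: [-0.0, -0.2, -3.9]
opening: 0.633
```

```bash
python3 plan.py .617 -.0251 .18 95.3 0 30
```

```text
at [0.5991 0.0806 0.1766] psi 96.8 turn [ 0.026 -0.023 -0.   ] n 4 F [-0.  -0.2 -3.9] q7 1.04
[[[0.007, -0.006, 0.0], [-0.09, -2.68, 0.13], 0.0], [[0.007, -0.006, 0.0], [-0.09, -2.68, 0.15], 0.0], [[0.007, -0.006, 0.0], [-0.09, -2.68, 0.17], 0.0], [[0.007, -0.006, 0.0], [-0.09, -2.67, 0.18], 0.0]]
```

Emit:
{"name": "arm_command", "arguments": {
  "commands": [
    [[0.007, -0.006, 0], [-0.2, -2.7, 0.15], 0],
    [[0.007, -0.006, 0], [-0.1, -2.6, 0.15], 0],
    [[0.007, -0.006, 0], [-0.1, -2.2, 0.2], 0],
    [[0.007, -0.006, 0], [0, -1.2, 0.1], 0],
    [[0, 0, 0], [0, -0.3, 0], 0],
    [[0, 0, 0], [0, 0, 0], 0]
  ]
}}

```text
time_s: 40.52
tool_pos: [0.6094, -0.0238, 0.1679]
ee_rot: [0.701, -0.029, 0.712, 0.027]
contact_force: [0.7, 0.2, -3.8]
opening: 0.635
```

```bash
python3 plan.py .617 -.0251 .14 95.3 0 30
```

```text
at [ 0.6094 -0.0238  0.1679] psi 94.53 turn [-0.014 -0.017  0.002] n 1 F [ 0.7  0.2 -3.8] q7 1.17
[[[-0.014, -0.017, 0.002], [2.78, -0.18, 0.8], 0.0]]
```

Emit:
{"name": "arm_command", "arguments": {
  "commands": [
    [[-0.014, -0.017, 0.002], [0.7, -0.1, 0.7], 0],
    [[0, 0, 0], [1.2, 0, 0], 0],
    [[0, 0, 0], [0.8, 0, 0], 0],
    [[0, 0, 0], [0.2, 0, 0], 0],
    [[0, 0, 0], [0, 0, 0], 0]
  ]
}}

```text
time_s: 40.93
tool_pos: [0.6137, -0.0166, 0.1346]
ee_rot: [0.705, -0.034, 0.708, 0.037]
contact_force: [-0.3, -0.3, -3.4]
opening: 0.638
```

```bash
python3 plan.py .617 -.0251 .125 95.3 0 30; python3 look.py 12; python3 inhand.py 12
```

```text
at [ 0.6137 -0.0166  0.1346] psi 95.79 turn [ 0.009 -0.004 -0.004] n 1 F [-0.3 -0.3 -3.4] q7 1.16
[[[0.009, -0.004, -0.004], [0.96, -0.88, 0.25], 0.0]]
[ 0.6141 -0.0168  0.1354] [[-0.003, -0.101, 0.995], [0.004, 0.995, 0.101], [-1.0, 0.004, -0.003]]
top end 1 12 max|z| 0.0783 y [0.0252 0.0291] x med -0.0218
top end -1 371 max|z| 0.0909 y [-0.0263  0.0285] x med -0.0234
scene end 1 474 max|z| 0.0909 y [-0.0259  0.0279] x med -0.0219
```

Emit:
{"name": "arm_command", "arguments": {
  "commands": [
    [[0.009, -0.004, -0.004], [0.4, -0.8, 0.25], 0],
    [[0, 0, 0], [0.2, 0, 0], 0],
    [[0, 0, 0], [0, 0, 0], 0]
  ]
}}

```text
time_s: 41.28
tool_pos: [0.6184, -0.0244, 0.13]
ee_rot: [0.707, -0.033, 0.705, 0.032]
contact_force: [-0.6, 0.1, -4.6]
opening: 0.634
```

```bash
python3 plan.py .617 -.0251 .112 95.3 0 30
```

```text
at [ 0.6184 -0.0244  0.13  ] psi 95.26 turn [-0.001  0.003  0.001] n 1 F [-0.6  0.1 -4.6] q7 1.15
[[[-0.001, 0.003, 0.001], [1.8, -0.06, -0.15], 0.0]]
```

Emit:
{"name": "arm_command", "arguments": {
  "commands": [
    [[0, 0.003, 0], [0.5, -0.05, -0.13], 0],
    [[0, 0, 0], [0.4, 0, 0], 0],
    [[0, 0, 0], [0.15, 0, 0], 0],
    [[0, 0, 0], [0, 0, 0], 0]
  ]
}}

```text
time_s: 41.62
tool_pos: [0.6173, -0.026, 0.1189]
ee_rot: [0.707, -0.032, 0.706, 0.031]
contact_force: [-0.2, 0.6, -3.7]
opening: 0.636
```

```bash
python3 plan.py .617 -.0251 .112 95.3 0 30
```

```text
at [ 0.6173 -0.026   0.1189] psi 95.17 turn [-0.002  0.     0.001] n 1 F [-0.2  0.6 -3.7] q7 1.15
[[[-0.002, 0.0, 0.001], [0.69, 0.09, -0.03], 0.0]]
```

Emit:
{"name": "arm_command", "arguments": {
  "commands": [
    [[0, 0, 0], [0.25, 0.05, -0.02], 0],
    [[0, 0, 0], [0.1, 0, 0], 0],
    [[0, 0, 0], [0.1, 0, 0], 0]
  ]
}}

```text
time_s: 41.87
tool_pos: [0.6171, -0.0253, 0.114]
ee_rot: [0.707, -0.032, 0.706, 0.031]
contact_force: [0.0, 0.2, -3.9]
opening: 0.633
```

```bash
python3 plan.py .617 -.0251 .112 95.3 0 30
```

```text
at [ 0.6171 -0.0253  0.114 ] psi 95.17 turn [-0.002  0.001  0.001] n 1 F [ 0.   0.2 -3.9] q7 1.14
[[[-0.002, 0.001, 0.001], [0.2, 0.02, -0.01], 0.0]]
```

Emit:
{"name": "arm_command", "arguments": {
  "commands": [
    [[0, 0, 0], [0.08, 0, 0], 0],
    [[0, 0, 0], [0.06, 0, 0], 0]
  ]
}}

```text
time_s: 42.03
tool_pos: [0.6171, -0.0253, 0.1135]
ee_rot: [0.707, -0.033, 0.706, 0.031]
contact_force: [-4.3, -1.1, 6.1]
opening: 0.637
```

Emit:
{"name": "arm_command", "arguments": {
  "commands": [
    [[0, 0, 0], [-0.03, 0, 0], 0.64],
    [[0, 0, 0], [0, 0, 0], 0.66],
    [[0, 0, 0], [0, 0, 0], 0.68],
    [[0, 0, 0], [0, 0, 0], 0.7],
    [[0, 0, 0], [0, 0, 0], 0.75],
    [[0, 0, 0], [0, 0, 0], 0.8],
    [[0, 0, 0], [0, 0, 0], 0.85],
    [[0, 0, 0], [0, 0, 0], 0.9]
  ]
}}

```text
time_s: 42.7
tool_pos: [0.6194, -0.0245, 0.1157]
ee_rot: [0.709, -0.032, 0.704, 0.032]
contact_force: [-0.3, 0.4, -0.8]
opening: 0.898
```

```bash
python3 look.py 13; cat > lvl.py <<'E'
from fit import *
import sys
for n,P in pts(sys.argv[1]).items():
    q=sel(P,(.617,-.0245),.1,.105,.165); 
    a=np.radians(5.3); u=np.array([np.cos(a),np.sin(a)]); v=np.array([-u[1],u[0]])
    s=(q[:,:2]-[.617,-.0245])@u; t=(q[:,:2]-[.617,-.0245])@v
    m=(np.abs(t)<.026)&(q[:,2]>.125)&((np.abs(s)>.05) if len(sys.argv)<3 else True)
    for k in(1,-1):
        e=m&(k*s>.05)
        if e.sum()>5: print(n,'end',k,e.sum(),'z',np.median(q[e,2]).round(4),'max s',np.percentile(k*s[e],98.5).round(4))
    if len(sys.argv)>2:
        A=np.c_[s[m],t[m],np.ones(m.sum())]; z=q[m,2]; k=np.ones(len(z),bool)
        for _ in range(5):
            c=np.linalg.lstsq(A[k],z[k],rcond=None)[0]; k=np.abs(A@c-z)<.004
        print('slope deg',np.degrees(c[:2]).round(2),'z',c[2].round(4),rect(q[m],.7))
E
python3 lvl.py 13; python3 -c "
from h import *
save(np.load('scene13.npz')['im'][170:300,170:330],'s13c.png',4.5)"
```

```text
top end -1 335 z 0.138 max s 0.0902
scene end 1 365 z 0.1374 max s 0.0913
```

View pics/s13c.png

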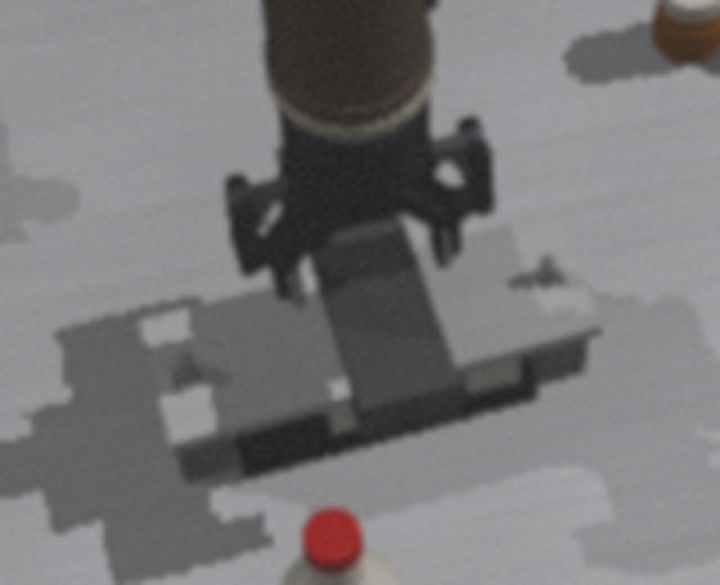

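The bar is level: both ends are at z about 0.138 m and the fingers are clear. I'll retreat straight up.

Emit:
{"name": "arm_command", "arguments": {
  "commands": [
    [[0, 0, 0], [-0.3, 0, 0], 1],
    [[0, 0, 0], [-1, 0, 0], 1],
    [[0, 0, 0], [-2, 0, 0], 1],
    [[0, 0, 0], [-3, 0, 0], 1],
    [[0, 0, 0], [-3.5, 0, 0], 1],
    [[0, 0, 0], [-3.5, 0, 0], 1],
    [[0, 0, 0], [-3, 0, -1], 1],
    [[0, 0, 0], [0, 0, -3], 1]
  ]
}}

```text
time_s: 43.47
tool_pos: [0.5795, -0.0264, 0.2875]
ee_rot: [0.708, -0.032, 0.705, 0.034]
contact_force: [-0.2, -0.2, 0.5]
opening: 1.002
```

Emit:
{"name": "arm_command", "arguments": {
  "commands": [
    [[0, 0, 0], [0, 2, -3], 1],
    [[0, 0, 0], [0, 2.5, -3], 1],
    [[0, 0, 0], [0, 2.5, -3], 1],
    [[0, 0, 0], [0, 2.5, -3], 1],
    [[0, 0, 0], [0, 2.5, -2], 1],
    [[0, 0, 0], [0, 1, -1], 1],
    [[0, 0, 0], [0, 0, 0], 1]
  ]
}}

```text
time_s: 44.05
tool_pos: [0.4087, 0.0949, 0.292]
ee_rot: [0.71, -0.034, 0.703, 0.03]
contact_force: [0.6, -0.9, 0.9]
opening: 0.997
```

```bash
python3 look.py 14; python3 lvl.py 14 a; python3 bar.py 14 | grep -A1 cover; python3 - <<'E'
from fit import *
for n,P in pts('14').items():
    print(n,'cans',[len(sel(P,c,.03,.065,.09)) for c in((.405,-.29),(.4,-.348))])
print(robot.get_obs()['tool_pos'],robot.get_obs()['opening'])
E
```

```text
top end 1 303 z 0.1379 max s 0.0888
top end -1 337 z 0.1378 max s 0.0902
slope deg [-0.07 -0.23] z 0.1378 (array([ 0.6161, -0.0245]), np.float64(5.0), np.float64(0.1783), np.float64(0.0511), 1421)
scene end 1 369 z 0.1373 max s 0.0912
scene end -1 261 z 0.1376 max s 0.0898
slope deg [-0.13  0.53] z 0.1376 (array([ 0.6185, -0.0245]), np.float64(5.0), np.float64(0.1787), np.float64(0.0513), 1344)
top cover 0.0719 (array([ 0.6164, -0.0244]), np.float64(95.5), np.float64(0.2493), np.float64(0.0833), 2161)
slope [ 0.0014 -0.0005  0.0719]
top cans [138, 142]
scene cans [126, 122]
[0.41108788 0.09283602 0.29218787] 1.001738140197761
  return _methods._mean(a, axis=axis, dtype=dtype,
  ret = ret.dtype.type(ret / rcount)
Traceback (most recent call last):
  File "bar.py", line 13, in <module>
    q=sel(P,(.587,.309),.13,.025,.045); print('bar',np.median(q[:,2]).round(4),rect(q,.7))
                                                                               ~~~~^^^^^^
  File "fit.py", line 15, in rect
    q=np.percentile(s,[lo,100-lo]); w=np.percentile(t,[lo,100-lo])
IndexError: index -1 is out of bounds for axis 0 with size 0
```

View pics/scene14.png

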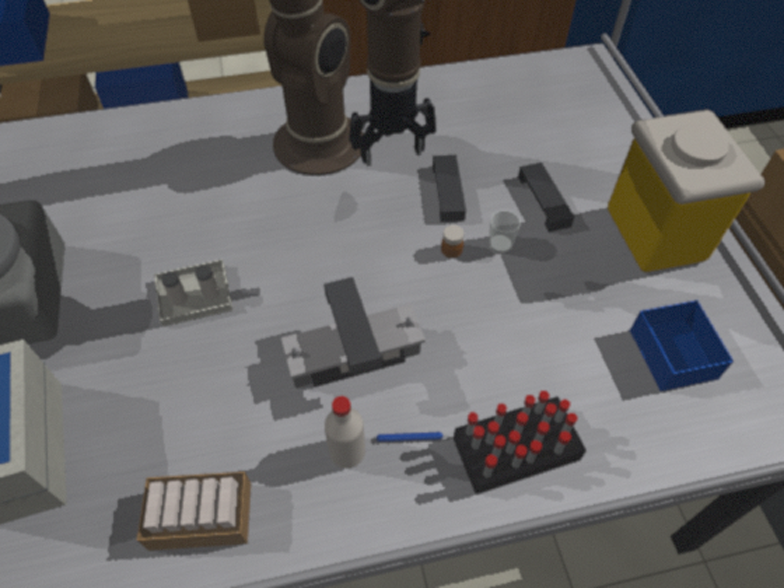

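View pics/top14.png

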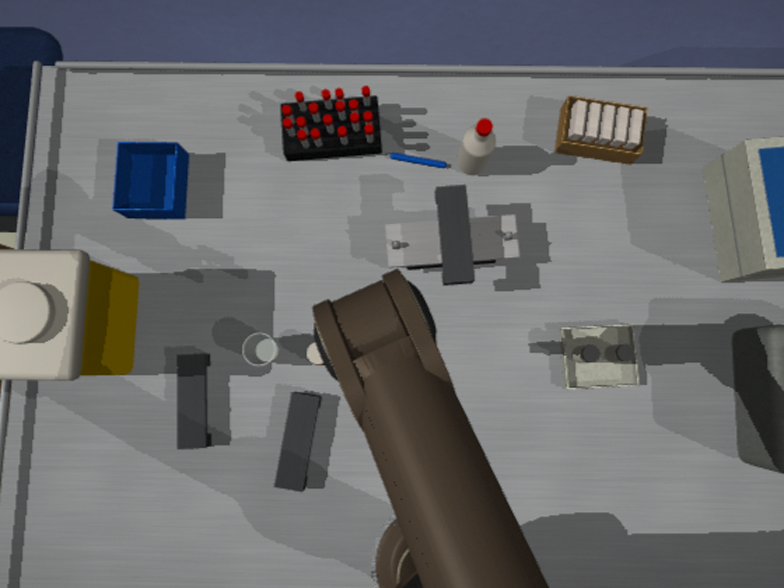

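Both views show the bar level and centred, the cover flush, and the canisters in the tray. The bystanders have not moved and the arm is clear, so I'm handing in.

```bash
python3 -c "
from h import *
print(order.close_job())"
```

```text
the job is handed in; nothing more can be done
None
```

The job is handed in, with every step done at about 44 s of the 210 s allowed; no verdict was reported back.

- **Canisters:** both stand upright in the white tray.
- **Cassettes:** three were in the scene, and all three stand in bays 1 to 3. Their tops measured about 0.050 m before covering, which matches standing on the bay floor.
- **Cover:** it went over both pins with no noticeable side force and seated at about 10 N. It lies flush, with the plate top at 0.072 m and the slope at or below 0.1 degree.
- **Bridge weight:** I took the bar farthest from the base (0.66 m). It rests across the ridge within about 0.5 degree of level and about 1 mm of the middle, and both ends are at z about 0.138 m.
- **Bystanders:** the bottle, beaker and jar look unmoved in both pictures.

**Checks that disagreed or failed:**
- The two cameras differ by about 2 mm in x throughout, so I worked with their average.
- My last check script stopped with an error when it looked for the bar at its old, now empty, place. It therefore gave no second-camera reading of the cover after the bar was laid. The top camera's reading of the cover was good.

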